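# Return the hex spacers from a cup to the parts drawer

### The arm

A 7-joint arm with a two-finger parallel gripper is mounted at the origin on the work surface. World frame = base frame: x ahead of the robot, y to its left, z up, the work surface at z = 0. Lengths are in m, angles in rad, forces in N, time in s.
With the tool pointing down it reaches from about 0.425 to 0.875 m from the base axis. Payload 4.7 kg.
Tool frame: the origin (TCP) lies on the centre line of the jaws, within the pads' length; the fingertips stand tcp_to_tips ahead of it and the grasp point (between the pads) lies 11 mm behind it (tcp_to_tips is the distance from the TCP to the fingertips, in m); z points along the fingers, y is the line along which they close (so a half turn about z gives the same grasp; the last joint's range is limited). The gripper opens to 87 mm and grips with 3 to 60 N. Pads are 19 mm wide; open, the fingers measure 117 mm over their backs; the gripper's body (75 mm by 190 mm) begins 51 mm behind the grasp point.
Start: joints at [1.256, 0.321, -0.07, 1.45, 0.023, 1.371, -0.057], TCP at [0.21, -0.615, 0.231] pointing down, gripper open.
Joint ranges: [-2.86, 2.86], [-0.3, 2.09], [-1.38, 1.24], [0.06, 2.45], [-1.56, 4.7], [0.09, 2.05], [-2.69, 2.69]. Speed limits (rad/s): [2.57, 2.57, 3.14, 3.14, 3.14, 3.14, 3.14].

### API

Orientations are given as [roll, pitch, yaw] about the fixed x, y, z axes, in that order (R = Rz(yaw) Ry(pitch) Rx(roll)).
In Python, from plant import * gives the robot as it stands.
- The arm moves only by the tool send_rows, never from a script. Its arguments are lists of equal length, an entry for each row: "xyz": the shift along the world's x, y, z as a fraction of full scale, a list of three; "delta_rot": the turn, a rotation vector about the world's x, y, z as a fraction of full scale, a list of three; "hand": the closure, from -1 (fully open) to 1 (shut). A call has 1 to 12 rows; each row is the pose to reach, as a shift and turn from the pose commanded when the call began; what a row does not reach only later rows make up. Full scale, the value 1, is 80 cm for a shift and 2 rad for a turn. A row lasts 1/10 s, in which the tool goes at most 50 mm and 8.59 degrees, less where a joint would pass 70% of its speed; a pose out of reach is approached as far as the arm can. A call with a number of a shift or a turn outside -1 to 1 is refused whole. A call with a gripper value outside its range is refused whole. The fingers move at their own pace and stop on an object; the grip force is fixed at half the most. Time passes only in rows, so rows that repeat a pose let the fingers close. It gives the time, the measured TCP pose, the force, the opening and the grip force at its end, in the units of the state.
- read_state(): the state, without advancing time (a new reading comes with each control period).
- camera(name): name is "side" or "top"; returns a dict with "pixels" (384x512x3 uint8, red, green, blue), "fx", "fy", "cx", "cy" (pixels), "R" (3x3) and "t" (3): a world point X has camera coordinates R X + t. Camera axes: x right, y down, z forward; pixel columns grow to the right and rows downward; lengths in m; the calibration is good to about 2 mm. A picture is of the moment at which its call begins. There is no depth.
- hand_in(): hands the job in; it is judged then, once.
The state is a dict: "clock": time; "qpos": joint angles; "qd": joint speeds; "joint_torque": joint torques, N m; "position": TCP position; "tcp_rot": TCP orientation; "force": force on the tool from outside, world axes, zero at the start; "wrist_torque": the same for the moment, N m; "gripper_width": finger opening in m; "finger_force": force on a finger pad.
Only numpy, scipy, OpenCV 4.12 (cv2) and the standard library are available. Lean on these libraries where they do the work, as an engineer would, in place of code of your own. Each camera call takes 0.05 s, during which the arm holds its last target. There are 200 camera calls.

### The job

Put the white hexagonal spacers back into stock: pull the drawer of the grey cabinet open, take whichever of the two steel cups holds hexagonal spacers, tip them out of it into the drawer and stand the empty cup upright again on the cork pad it came from. Put the stray spacers lying on the mat into the drawer as well, then push the drawer fully shut. Leave the cup with the steel pins and the other things on the bench where they are.

Things in the scene. Friction and masses are not known exactly. Their poses are not given: they have to be found in the camera images.
- cup_a: open steel cup, a slightly flared cone: outside radius 26 mm at the foot, 34.5 mm at the rim, 60 mm tall, wall 3 mm, floor 5 mm thick, 0.12 kg. Origin: centre of its underside, z towards its mouth. Its twin looks the same; either of the two may be the one that holds the hexagonal spacers, the other holds two slim steel pins.
- cup_b: open steel cup, a slightly flared cone: outside radius 26 mm at the foot, 34.5 mm at the rim, 60 mm tall, wall 3 mm, floor 5 mm thick, 0.12 kg. Origin: centre of its underside, z towards its mouth. Its twin looks the same; either of the two may be the one that holds the hexagonal spacers, the other holds two slim steel pins.
- cup_a_rim (a point): centre of the mouth of cup_a, 60 mm above its origin along its axis
- cup_b_rim (a point): centre of the mouth of cup_b, 60 mm above its origin along its axis
- pad_a: fixed round cork pad, 46 mm radius, 4 mm thick, one of two; at the start a cup stands on its middle. Origin: centre of its underside.
- pad_b: fixed round cork pad, 46 mm radius, 4 mm thick, one of two; at the start a cup stands on its middle. Origin: centre of its underside.
- hex1: hexagonal white nylon spacer, 18 mm across flats (21 mm across corners), 16 mm tall, 12 g, slippery (friction about 0.25), with a dark bore mark on its upper end; origin: centre of its lower end, z along its axis (so its middle is 8 mm along z). Starts in one of the two cups; may be absent.
- hex2: hexagonal white nylon spacer, 18 mm across flats (21 mm across corners), 16 mm tall, 12 g, slippery (friction about 0.25), with a dark bore mark on its upper end; origin: centre of its lower end, z along its axis (so its middle is 8 mm along z). Starts in one of the two cups; may be absent.
- hex3: hexagonal white nylon spacer, 18 mm across flats (21 mm across corners), 16 mm tall, 12 g, slippery (friction about 0.25), with a dark bore mark on its upper end; origin: centre of its lower end, z along its axis (so its middle is 8 mm along z). Starts in one of the two cups; may be absent.
- hex4: hexagonal white nylon spacer, 18 mm across flats (21 mm across corners), 16 mm tall, 12 g, slippery (friction about 0.25), with a dark bore mark on its upper end; origin: centre of its lower end, z along its axis (so its middle is 8 mm along z). Starts in one of the two cups; may be absent.
- hex5: hexagonal white nylon spacer, 18 mm across flats (21 mm across corners), 16 mm tall, 12 g, slippery (friction about 0.25), with a dark bore mark on its upper end; origin: centre of its lower end, z along its axis (so its middle is 8 mm along z). Starts standing on the mat, a stray; may be absent.
- hex6: hexagonal white nylon spacer, 18 mm across flats (21 mm across corners), 16 mm tall, 12 g, slippery (friction about 0.25), with a dark bore mark on its upper end; origin: centre of its lower end, z along its axis (so its middle is 8 mm along z). Starts standing on the mat, a stray; may be absent.
- hex7: hexagonal white nylon spacer, 18 mm across flats (21 mm across corners), 16 mm tall, 12 g, slippery (friction about 0.25), with a dark bore mark on its upper end; origin: centre of its lower end, z along its axis (so its middle is 8 mm along z). Starts standing on the mat, a stray; may be absent.
- hex8: hexagonal white nylon spacer, 18 mm across flats (21 mm across corners), 16 mm tall, 12 g, slippery (friction about 0.25), with a dark bore mark on its upper end; origin: centre of its lower end, z along its axis (so its middle is 8 mm along z). Starts standing on the mat, a stray; may be absent.
- pin1: slim steel pin, 8 mm diameter, 30 mm long, lying in the cup that is not to be moved; origin under its middle.
- pin2: slim steel pin, 8 mm diameter, 30 mm long, lying in the cup that is not to be moved; origin under its middle.
- cab_drawer0 (a joint): how far the drawer of the low grey cabinet is pulled out, m: 0 fully shut, 0.15 at its stop. It starts shut or slightly ajar; slides with about 1 N friction and stays where it is left.
- cab_drawer0_handle (a point): middle of the drawer's bar handle: a horizontal steel bar 120 mm long and 11 mm thick, parallel to the drawer front, 35 mm out from it (about 29 mm free gap), 62 mm above the table. The cabinet's top is 100 mm above the table. The point's -x axis is the direction in which the drawer pulls out.
- drawer_centre (a point): middle of the drawer's inner floor, 22 mm above the table, moving with it; x points into the cabinet, y along the width, z up. Inside: 175 mm (x) by 218 mm (y), side walls 56 mm high, front panel 66 mm. The handle is 144 mm from here along -x. Pulled out by d, the drawer is open from above from x = -88 mm to x = d - 95 mm; beyond, the cabinet's top (100 mm above the table) covers it.
- screwdriver: bystander, the red screwdriver, 170 mm long, lying along its x, loose, origin near the middle of its underside; to be left where it is
- pliers: bystander, the blue-handled pliers, about 160 mm long and 45 mm wide, lying along their x, loose, origin near the middle of its underside; to be left where it is
- tape: bystander, the roll of black tape, 34 mm radius, 20 mm high, loose, origin near the middle of its underside; to be left where it is
- notes: bystander, the yellow note block, 76 x 76 x 14 mm, loose, origin near the middle of its underside; to be left where it is
- heatsink: bystander, the black finned heat sink, 110 x 140 x 55 mm, loose, origin near the middle of its underside; to be left where it is
There are look-alikes about, which are no part of the job. Leave any blue or orange look-alike of the pad_b alone.

How it is judged:
By the outcome, as a careful person would: the job done as asked, in the order asked, and still so for the second after the job is handed in, with the robot touching nothing.
Of hex1, hex2, hex3, hex4 only 2 to 4 are there at a start; the rules pass over those that are not, and their reading is None.
Of hex5, hex6, hex7, hex8 only 2 to 4 are there at a start; the rules pass over those that are not, and their reading is None.
At some moment in a run one of hex5, hex6, hex7, hex8 may be knocked a few centimetres aside while the robot is not near it.
It also fails if it takes over 210 s, if anything falls off the work surface, if the arm or the gripper's body presses on something with over 40 N, if the wrist force passes 120 N, or if a joint passes its speed limit or range.

## Working session

There is one attempt and no reset: what is moved stays moved. The work goes in short steps, Python scripts to look and compute and a tool call to move; the robot and the scene stay as the last step left them, time stands still between calls to the robot, and variables do not carry over. Pictures are saved under pics/ and viewed, at most 14 in all, crops included, and the job is handed in when it is done.

Besides the shell and the picture viewer there is one more tool, called after "Request:" in YAML: its name, and indented under it one key for each argument. send_rows: Moves the arm, as the interface text tells. Shift numbers are shares of 80 cm and turn numbers shares of 2 rad, none past 1 either way. Its arguments: {"type":"object","properties":{"xyz":{"type":"array","items":{"type":"array","items":{"type":"number"}}},"delta_rot":{"type":"array","items":{"type":"array","items":{"type":"number"}}},"hand":{"type":"array","items":{"type":"number"}}},"required":["xyz","delta_rot","hand"]}

```bash
ls; mkdir -p pics; python3 - <<'E'
from plant import *
import cv2
s=read_state(); print(s)
for n in ("side","top"):
    c=camera(n); print(n,c["fx"],c["fy"],c["cx"],c["cy"],c["R"],c["t"])
    cv2.imwrite(f"pics/{n}0.png",cv2.resize(c["pixels"][:,:,::-1],(800,600),interpolation=cv2.INTER_CUBIC))
E
```

```text
pics
{'clock': 0.0, 'qpos': array([ 1.25611001,  0.32179746, -0.07007059,  1.45167979,  0.02261593,
        1.37079699, -0.05689893]), 'qd': array([ 0.00208278,  0.00177359,  0.00015374, -0.00055853, -0.00026375,
        0.00055739,  0.00055704]), 'joint_torque': array([-1.21813091e-04, -4.91287029e+01, -4.03951239e-01, -3.12532961e+01,
       -6.38588704e-02,  4.40629700e-02,  1.73648696e-04]), 'position': array([ 0.20964645, -0.61469156,  0.22947558]), 'tcp_rot': array([-3.13970144e+00,  1.19166147e-04,  3.28807935e-01]), 'force': array([-0.81107139,  0.20491641,  0.9704585 ]), 'wrist_torque': array([ 0.01525148, -0.04078479, -0.01405472]), 'finger_force': 0.0, 'gripper_width': 0.0869955917252912}
side 388.9050950023899 388.9050950023899 251.61629398210403 191.6624017529776 [[-0.99559462 -0.09341693  0.00803962]
 [-0.0640012   0.61441801 -0.78638054]
 [ 0.06852157 -0.78343078 -0.61769005]] [0.49440717 0.16300477 1.2419774 ]
top 351.8689744661863 351.8689744661863 260.490729766899 188.18428460516424 [[-0.0216189  -0.99976446  0.00191057]
 [-0.99796069  0.02146502 -0.0601141 ]
 [ 0.06005893 -0.00320627 -0.99818968]] [-0.07015363  0.51084504  1.08656423]
```

View pics/top0.png

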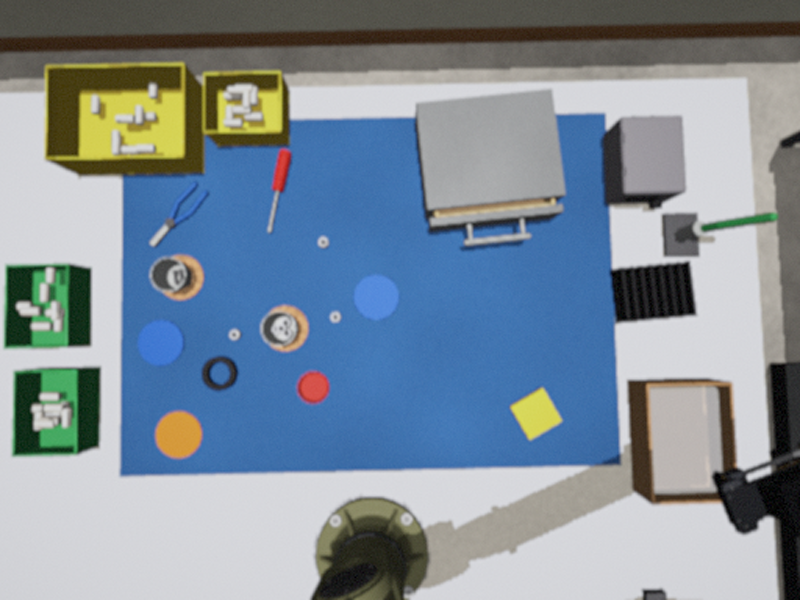

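View pics/side0.png

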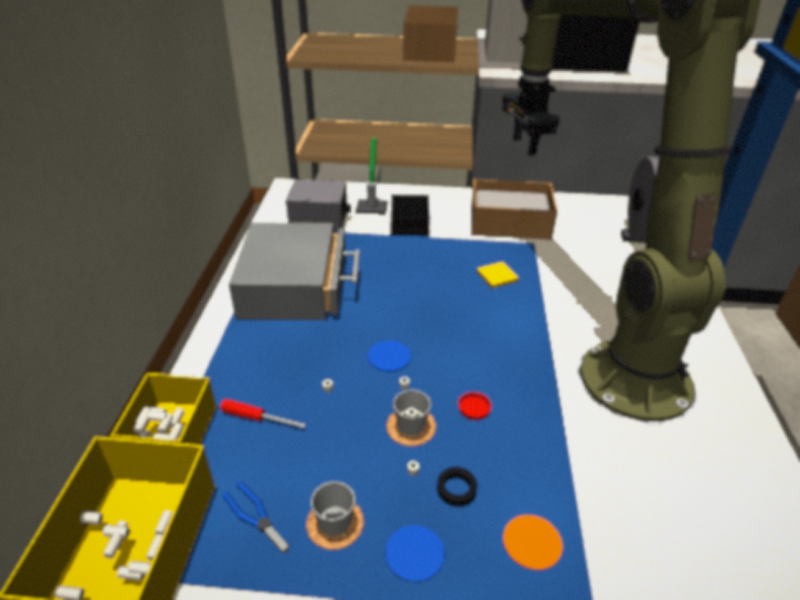

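The top view shows two steel cups, at (285,328) with white hexes in it and at (172,275) with grey pins. There are three strays, at (323,242), (335,317) and (234,334). The drawer handle is at (497,238). Look-alikes are the blue discs at (160,343) and (376,297), the orange disc at (178,434), the red lid at (313,387) and the white parts in the bins.

I choose the cup at (285,328) and will check it with a close crop and measurements.

```bash
cat > h.py <<'E'
from plant import *
import cv2, numpy as np
def ray(c,u,v):
    d=c["R"].T@np.array([(u-c["cx"])/c["fx"],(v-c["cy"])/c["fy"],1]); o=-c["R"].T@c["t"]; return o,d
def onz(c,u,v,z):
    o,d=ray(c,u,v); return o+d*(z-o[2])/d[2]
def proj(c,X):
    p=c["R"]@np.array(X)+c["t"]; return np.array([c["fx"]*p[0]/p[2]+c["cx"],c["fy"]*p[1]/p[2]+c["cy"]])
def two(c1,p1,c2,p2):
    o1,d1=ray(c1,*p1);o2,d2=ray(c2,*p2)
    A=np.array([d1,-d2]).T; s=np.linalg.lstsq(A,o2-o1,rcond=None)[0]
    a,b=o1+d1*s[0],o2+d2*s[1]; return (a+b)/2,np.linalg.norm(a-b)
def blobs(m,lo,hi):
    n,l,st,ce=cv2.connectedComponentsWithStats(m.astype(np.uint8))
    return [(ce[i].round(1),st[i][4],i) for i in range(1,n) if lo<=st[i][4]<=hi],l
def strays(c,z=0.016):
    hsv=cv2.cvtColor(c["pixels"],cv2.COLOR_RGB2HSV)
    m=(hsv[...,1]<110)&(hsv[...,2]>110)
    return [(b[0],b[1],onz(c,*b[0],z).round(4)) for b in blobs(m,8,220)[0]]
def save(c,box,n,k=5):
    x0,y0,x1,y1=box
    cv2.imwrite(f"pics/{n}.png",cv2.resize(c["pixels"][y0:y1,x0:x1,::-1],None,fx=k,fy=k,interpolation=cv2.INTER_CUBIC))
E
python3 - <<'E'
from h import *
t=camera("top");s=camera("side")
for n,c in (("top",t),("side",s)):
    print(n); [print(*b) for b in strays(c)]
    hsv=cv2.cvtColor(c["pixels"],cv2.COLOR_RGB2HSV)
    m=(hsv[...,0]>5)&(hsv[...,0]<22)&(hsv[...,1]>90)&(hsv[...,2]>120)
    for b in blobs(m,150,1500)[0]:
        l=blobs(m,150,1500)[1]
        k=(l==b[2]).astype(np.uint8); ct=max(cv2.findContours(k,0,2)[0],key=cv2.contourArea)
        e=cv2.fitEllipse(cv2.convexHull(ct)); print("pad",b[0],b[1],np.round(e[0],1),np.round(e[1],1),onz(c,*e[0],0.004).round(4))
save(t,(85,155,215,235),"cropA",6)
a=cv2.resize(t["pixels"][50:170,255:375,::-1],None,fx=4,fy=4,interpolation=cv2.INTER_CUBIC)
cv2.imwrite("pics/cabt.png",a)
E
```

```text
top
[160.9  34.6] 16 [1.0103 0.2281 0.016 ]
[208.6  34. ] 9 [1.0091 0.0749 0.016 ]
[289.6  37. ] 8 [ 0.9938 -0.1852  0.016 ]
[98.  39.1] 44 [0.9996 0.4298 0.016 ]
[55.3 40.1] 45 [0.9991 0.5667 0.016 ]
[97.4 57.6] 59 [0.9388 0.4314 0.016 ]
[60.5 66.2] 73 [0.9131 0.5489 0.016 ]
[86.9 74.2] 201 [0.8852 0.4645 0.016 ]
[510.  93.] 9 [ 0.7959 -0.8826  0.016 ]
[181.7  97.1] 21 [0.8045 0.163  0.016 ]
[508.  103.7] 18 [ 0.7614 -0.874   0.016 ]
[174.4 133.4] 108 [0.6883 0.1869 0.016 ]
[102.  149.4] 105 [0.6422 0.4151 0.016 ]
[206.5 154.5] 52 [0.619  0.0864 0.016 ]
[122.6 178.6] 9 [0.5485 0.3501 0.016 ]
[ 17.5 197.5] 123 [0.4964 0.6777 0.016 ]
[214.1 202.5] 54 [0.4675 0.0646 0.016 ]
[149.6 213.7] 55 [0.437  0.2659 0.016 ]
[198.8 247.9] 79 [0.328  0.1139 0.016 ]
[343.9 265.1] 159 [ 0.2655 -0.3338  0.016 ]
[113.4 277.4] 151 [0.2436 0.3778 0.016 ]
[485.3 302.6] 97 [ 0.1421 -0.7644  0.016 ]
[233.  382.1] 23 [-0.0774  0.0148  0.016 ]
pad [121.3 178.3] 212 [115.6 177.1] [26.1 27. ] [0.5548 0.3771 0.004 ]
pad [189.8 210. ] 156 [182.8 210. ] [25.6 26.9] [0.4462 0.165  0.004 ]
pad [436.  253.2] 194 [439
[... 725 characters left out ...]
9.8 170.7] 46 [ 0.2611 -0.3514  0.016 ]
[209.3 245.7] 56 [0.6196 0.0917 0.016 ]
[303.7 253.2] 35 [0.329  0.0937 0.016 ]
[396.4 256.9] 175 [0.0507 0.0806 0.016 ]
[181.5 268.7] 103 [0.6834 0.1906 0.016 ]
[263.9 298.4] 73 [0.4381 0.2701 0.016 ]
[ 58.1 330.6] 90 [0.9423 0.4172 0.016 ]
[101.4 341.2] 160 [0.8238 0.4344 0.016 ]
[341.  345.3] 155 [0.2422 0.3879 0.016 ]
[176.7 344.3] 125 [0.6394 0.4244 0.016 ]
[ 85.1 364.7] 182 [0.8379 0.4953 0.016 ]
[ 43.3 379. ] 129 [0.917  0.5364 0.016 ]
pad [261.9 276.1] 241 [262.7 272.6] [23.4 30.1] [0.448  0.1714 0.004 ]
pad [213.9 340.1] 342 [214.  334.8] [31.2 35.6] [0.5556 0.3832 0.004 ]
pad [340.5 346.5] 1000 [340.5 346.5] [32.1 39.2] [0.2412 0.3841 0.004 ]
```

View pics/cropA.png

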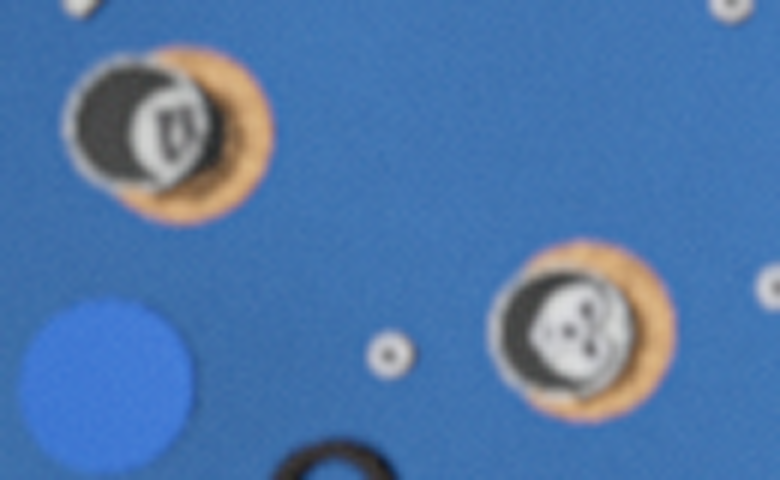

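View pics/cabt.png

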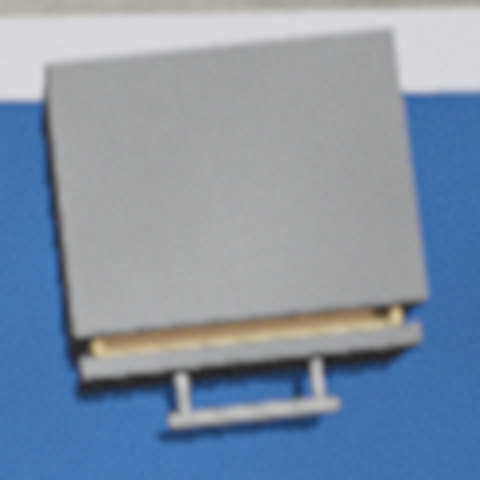

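The crop confirms it: the cup at crop (563,331) holds three bored white hexes, and the other at (140,125) holds the pins. The drawer is slightly ajar, with its bar running from crop (165,421) to (340,404).

```bash
python3 - <<'E'
import plant
print([n for n in dir(plant) if n[0]!='_'])
print({n:getattr(plant,n) for n in dir(plant) if 'tip' in n.lower()})
from h import *
t=camera("top");s=camera("side")
f=lambda x,y,k,x0,y0:((x+.5)/k-.5+x0,(y+.5)/k-.5+y0)
a=onz(t,*f(167,421,4,255,50),.0675);b=onz(t,*f(340,404,4,255,50),.0675)
print("bar",a,b,np.linalg.norm(a-b))
print("cab", [onz(t,*f(x,y,4,255,50),.1).round(4) for x,y in((47,66),(390,30),(428,298),(74,336))])
print("front", [onz(t,*f(x,y,4,255,50),.09).round(4) for x,y in((82,378),(422,343))])
print("rim",onz(t,*f(563,331,6,85,155),.064),"pad",onz(t,*f(585,331,6,85,155),.004), "other rim",onz(t,*f(140,125,6,85,155),.064))
for p,q in (((206.5,154.5),(209.3,245.7)),((149.6,213.7),(263.9,298.4)),):
    print(two(t,p,s,q))
save(s,(140,130,300,310),"sidec",3.3)
E
```

```text
['Unreachable', 'camera', 'hand_in', 'read_state', 'tcp_to_tips']
{'tcp_to_tips': 0.008}
bar [ 0.60389426 -0.19082493  0.0675    ] [ 0.61398308 -0.32111056  0.0675    ] 0.13067566243801107
cab [array([ 0.8647, -0.1061,  0.1   ]), array([ 0.8867, -0.3604,  0.1   ]), array([ 0.6854, -0.3807,  0.1   ]), array([ 0.6628, -0.1212,  0.1   ])]
front [array([ 0.6336, -0.1268,  0.09  ]), array([ 0.6543, -0.3779,  0.09  ])]
rim [0.44715922 0.16502314 0.064     ] pad [0.4471452  0.16732197 0.004     ] other rim [0.55445984 0.37543242 0.064     ]
(array([0.62022847, 0.08720361, 0.01119666]), np.float64(0.0008675968603157078))
(array([0.43756601, 0.26713727, 0.01206009]), np.float64(0.0011627512527022158))
```

View pics/sidec.png

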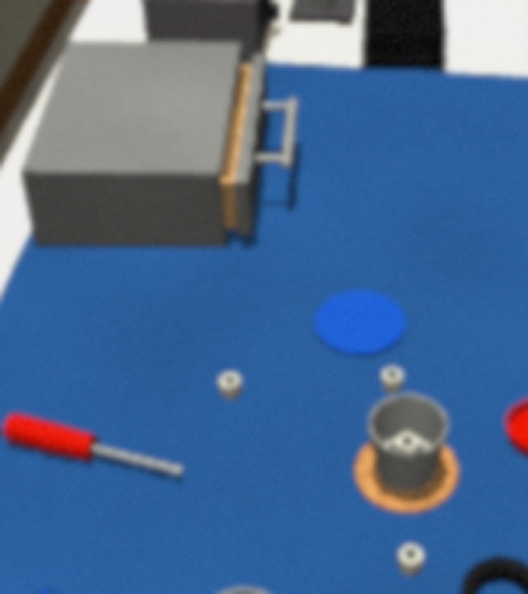

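Side view: three standing strays at crop (230,382), (392,376) and (410,556), the hex cup at (408,440), and the drawer ajar by about 16 mm. The bar centre is about (0.609,-0.256) and the cabinet yaw about 0.083. The cup is at (0.447,0.166). First, the drawer.

Request:
send_rows:
  xyz:
    - [0.5,0.448,-0.1]
    - [0.5,0.448,-0.1]
    - [0.5,0.448,-0.1]
    - [0.5,0.448,-0.1]
    - [0.5,0.448,-0.1]
    - [0.5,0.448,-0.1]
    - [0.5,0.448,-0.1]
    - [0.5,0.448,-0.1]
    - [0.5,0.448,-0.1]
    - [0.5,0.448,-0.1]
    - [0.5,0.448,-0.1]
    - [0.5,0.448,-0.1]
  delta_rot:
    - [0,0,0.6625]
    - [0,0,0.6625]
    - [0,0,0.6625]
    - [0,0,0.6625]
    - [0,0,0.6625]
    - [0,0,0.6625]
    - [0,0,0.6625]
    - [0,0,0.6625]
    - [0,0,0.6625]
    - [0,0,0.6625]
    - [0,0,0.6625]
    - [0,0,0.6625]
  hand: [0.45,0.45,0.45,0.45,0.45,0.45,0.45,0.45,0.45,0.45,0.45,0.45]

```text
clock: 1.5
position: [0.6142, -0.2479, 0.1495]
tcp_rot: [3.139, -0.006, 1.665]
force: [0.1, -0.0, 0.2]
gripper_width: 0.0242
finger_force: 0.0
```

Request:
send_rows:
  xyz:
    - [-0.0065,-0.01,0]
    - [-0.0065,-0.01,-0.03]
    - [-0.0065,-0.01,-0.06]
    - [-0.0065,-0.01,-0.08]
    - [-0.0065,-0.01,-0.1]
    - [-0.0065,-0.01,-0.112]
    - [-0.0065,-0.01,-0.112]
  delta_rot:
    - [0,0,0]
    - [0,0,0]
    - [0,0,0]
    - [0,0,0]
    - [0,0,0]
    - [0,0,0]
    - [0,0,0]
  hand: [0.45,0.45,0.45,0.45,0.45,0.45,0.45]

```text
clock: 2.2
position: [0.6034, -0.265, 0.0594]
tcp_rot: [-3.139, -0.001, 1.653]
force: [-0.9, 1.1, 0.5]
gripper_width: 0.0241
finger_force: 0.0
```

Request:
send_rows:
  xyz:
    - [0,0,0]
    - [0,0,0]
    - [0,0,0]
    - [0,0,0]
    - [0,0,0]
  delta_rot:
    - [0,0,0]
    - [0,0,0]
    - [0,0,0]
    - [0,0,0]
    - [0,0,0]
  hand: [1,1,1,1,1]

```text
clock: 2.7
position: [0.6055, -0.2649, 0.062]
tcp_rot: [3.14, 0.001, 1.654]
force: [1.0, 0.4, 2.5]
gripper_width: 0.01
finger_force: 30.0
```

Request:
send_rows:
  xyz:
    - [-0.01,-0.0008,0]
    - [-0.025,-0.002,0]
    - [-0.04,-0.0033,0]
    - [-0.055,-0.0046,0]
    - [-0.07,-0.0058,0]
    - [-0.085,-0.007,0]
    - [-0.1,-0.0083,0]
    - [-0.115,-0.0096,0]
    - [-0.13,-0.0108,0]
    - [-0.145,-0.012,0]
    - [-0.156,-0.013,0]
    - [-0.162,-0.0135,0]
  delta_rot:
    - [0,0,0]
    - [0,0,0]
    - [0,0,0]
    - [0,0,0]
    - [0,0,0]
    - [0,0,0]
    - [0,0,0]
    - [0,0,0]
    - [0,0,0]
    - [0,0,0]
    - [0,0,0]
    - [0,0,0]
  hand: [1,1,1,1,1,1,1,1,1,1,1,1]

```text
clock: 3.9
position: [0.4765, -0.276, 0.062]
tcp_rot: [3.135, 0.002, 1.653]
force: [15.0, -1.4, -6.5]
gripper_width: 0.0099
finger_force: 30.0
```

Request:
send_rows:
  xyz:
    - [0,0,0]
    - [0,0,0]
  delta_rot:
    - [0,0,0]
    - [0,0,0]
  hand: [1,1]

```text
clock: 4.1
position: [0.4765, -0.276, 0.0619]
tcp_rot: [3.137, 0.002, 1.653]
force: [6.7, -0.8, 1.9]
gripper_width: 0.01
finger_force: 30.0
```

```bash
python3 -c "
from plant import *
s=read_state();print(s['qpos'],s['position'],s['force'])"
```

```text
[ 0.89756691  0.29254538 -0.477172    1.87697119  0.15689627  1.00342613
  0.43643514] [ 0.47650152 -0.27599178  0.06192303] [ 6.69083487 -0.8292186   1.91546777]
```

Request:
send_rows:
  xyz:
    - [0,0,0]
    - [0,0,0]
    - [0,0,0]
    - [0,0,0.05]
    - [0,0,0.1]
    - [0,0,0.15]
    - [0,0,0.2]
    - [0,0,0.25]
    - [0,0,0.25]
  delta_rot:
    - [0,0,0]
    - [0,0,0]
    - [0,0,0]
    - [0,0,0]
    - [0,0,0]
    - [0,0,0]
    - [0,0,0]
    - [0,0,0]
    - [0,0,0]
  hand: [0.45,0.45,0.45,0.45,0.45,0.45,0.45,0.45,0.45]

```text
clock: 5.0
position: [0.4768, -0.2767, 0.2665]
tcp_rot: [3.135, 0.006, 1.653]
force: [0.3, 0.1, 0.4]
gripper_width: 0.0239
finger_force: 0.0
```

```bash
cat > fk.py <<'E'
import numpy as np
from scipy.spatial.transform import Rotation as Ro
from scipy.optimize import least_squares
def fk(q,p,sg):
    d,L1,L2,L3,o=p
    q=np.array(q)*sg
    R=Ro.from_euler('Z',q[0]);T=np.array([0,0,d])
    R=R*Ro.from_euler('YZ',[q[1],q[2]]);T=T+R.apply([o,0,L1])
    R=R*Ro.from_euler('YZ',[q[3],q[4]]);T=T+R.apply([0,0,L2])
    R=R*Ro.from_euler('YZ',[q[5],q[6]]);T=T+R.apply([0,0,L3])
    return T,R
E
python3 - <<'E'
from fk import *
import itertools
from plant import *
s=read_state()
D=[([1.25611,.321797,-.0700706,1.45168,.02261593,1.370797,-.0568989],[.20965,-.61469,.22948],[-3.1397,.0001,.3288]),
([0.89756691,0.29254538,-0.477172,1.87697119,0.15689627,1.00342613,0.43643514],[0.47650152,-0.27599178,0.06192303],[3.137,.002,1.653]),
(s['qpos'],s['position'],s['tcp_rot'])]
print(s['position'])
best=[]
for m in itertools.product([1,-1],repeat=4):
    sg=np.array([m[0],1,m[1],1,m[2],1,m[3]])
    e=lambda p:np.ravel([fk(q,p,sg)[0]-x for q,x,_ in D])
    r=least_squares(e,[.3,.4,.4,.2,0])
    best.append((r.cost,m,r.x))
best.sort(key=lambda b:b[0])
for b in best[:3]:
    print(b)
    sg=np.array([b[1][0],1,b[1][1],1,b[1][2],1,b[1][3]])
    for q,x,w in D: print((Ro.from_euler('xyz',w).inv()*fk(q,b[2],sg)[1]).as_rotvec().round(3), (fk(q,b[2],sg)[0]-x).round(4))
E
```

```text
[ 0.47680003 -0.27666897  0.26653067]
(np.float64(0.00032154451832426025), (-1, -1, 1, -1), array([-0.23706625,  0.47047493,  0.51148257, -0.12327906, -0.00235648]))
[-0.033  0.037 -1.562] [0.0191 0.0087 0.0011]
[-0.27   0.098 -1.393] [-0.0023 -0.008  -0.0015]
[-0.122  0.034 -1.549] [0.0046 0.0104 0.0004]
(np.float64(0.0003215445183242616), (-1, -1, 1, 1), array([-0.23706625,  0.47047493,  0.51148257, -0.12327906, -0.00235648]))
[-0.035  0.035 -1.675] [0.0191 0.0087 0.0011]
[-0.189  0.189 -0.526] [-0.0023 -0.008  -0.0015]
[-0.082  0.082 -0.521] [0.0046 0.0104 0.0004]
(np.float64(0.00039664036284083347), (-1, -1, -1, 1), array([ 3.61869084,  0.66453061,  0.53191   ,  3.9338756 , -0.08329981]))
[ 0.    -0.    -1.685] [0.0187 0.0121 0.0054]
[-0.    -0.    -0.698] [ 0.0113 -0.0047 -0.0029]
[-0.     0.    -0.542] [-0.0035  0.0097 -0.0025]
```

Request:
send_rows:
  xyz:
    - [0,0.35,0.05]
    - [0,0.35,0.05]
    - [0,0.35,0.05]
    - [0,0.35,0.05]
    - [0,0.35,0.05]
    - [0,0.35,0.05]
    - [0,0.35,0.05]
    - [0,0.35,0.05]
    - [0,0.35,0.05]
  delta_rot:
    - [0,0,-0.4]
    - [0,0,-0.4]
    - [0,0,-0.4]
    - [0,0,-0.4]
    - [0,0,-0.4]
    - [0,0,-0.4]
    - [0,0,-0.4]
    - [0,0,-0.4]
    - [0,0,-0.4]
  hand: [-1,-1,-1,-1,-1,-1,-1,-1,-1]

```text
clock: 5.9
position: [0.4744, 0.0026, 0.3]
tcp_rot: [-3.14, 0.002, 0.852]
force: [-0.5, -0.2, -0.5]
gripper_width: 0.0843
finger_force: 0.0
```

```bash
cat > log.py <<'E'
from plant import *
s=read_state();v=[list(map(float,s[k])) for k in('qpos','position','tcp_rot')]
open('poses.txt','a').write(repr(v)+'\n');print([[round(a,3) for a in x] for x in v])
E
python3 log.py
```

```text
[[0.708, -0.07, -0.722, 1.733, -0.046, 1.464, -0.727], [0.474, 0.003, 0.3], [-3.14, 0.002, 0.852]]
```

Request:
send_rows:
  xyz:
    - [0.05,0.15,0.0]
    - [0.05,0.15,0.0]
    - [0.05,0.15,0.0]
    - [0.05,0.15,0.0]
    - [0.05,0.15,0.0]
    - [0.05,0.15,0.0]
  delta_rot:
    - [0.3,0,0]
    - [0.3,0,0]
    - [0.3,0,0]
    - [0.3,0,0]
    - [0.3,0,0]
    - [0.3,0,0]
  hand: [-1,-1,-1,-1,-1,-1]

```text
clock: 6.5
position: [0.5152, 0.1221, 0.2999]
tcp_rot: [-2.719, -0.436, 0.754]
force: [0.7, 0.9, 0.6]
gripper_width: 0.0871
finger_force: 0.0
```

```bash
python3 log.py
```

```text
[[0.762, 0.083, -0.688, 1.737, -0.55, 1.417, -0.539], [0.515, 0.122, 0.3], [-2.719, -0.436, 0.754]]
```

Request:
send_rows:
  xyz:
    - [0.1,-0.05,0.1]
    - [0.1,-0.05,0.1]
    - [0.1,-0.05,0.1]
    - [0.1,-0.05,0.1]
    - [0.1,-0.05,0.1]
    - [0.1,-0.05,0.1]
  delta_rot:
    - [-0.3,-0.3,0]
    - [-0.3,-0.3,0]
    - [-0.3,-0.3,0]
    - [-0.3,-0.3,0]
    - [-0.3,-0.3,0]
    - [-0.3,-0.3,0]
  hand: [-1,-1,-1,-1,-1,-1]

```text
clock: 7.1
position: [0.5944, 0.0884, 0.3835]
tcp_rot: [2.649, -0.301, 1.117]
force: [0.3, -0.4, -0.5]
gripper_width: 0.087
finger_force: 0.0
```

```bash
python3 log.py; cat > fk.py <<'E'
import numpy as np
from scipy.spatial.transform import Rotation as Ro
from scipy.optimize import least_squares
Z0=Ro.from_euler('z',np.pi/2)
def chain(q,p):
    p=np.asarray(p); q=-np.array(q)*[1,-1,1,-1,1,-1,1]
    R=Ro.from_euler('Z',q[0]);P=[R.apply([p[4],p[5],p[0]])]
    R=R*Ro.from_euler('YZ',[q[1],q[2]]);P.append(P[-1]+R.apply([p[6],p[7],p[1]]))
    R=R*Ro.from_euler('YZ',[q[3],q[4]]);P.append(P[-1]+R.apply([p[8],p[9],p[2]]))
    R=R*Ro.from_euler('Y',q[5]);P.append(P[-1]+R.apply([p[10],p[11],p[3]]))
    return P,R*Ro.from_euler('Z',q[6])*Z0
E
python3 - <<'E'
from fk import *
D=[([1.25611,.321797,-.0700706,1.45168,.02261593,1.370797,-.0568989],[.20965,-.61469,.22948],[-3.1397,.0001,.3288]),
([0.89756691,0.29254538,-0.477172,1.87697119,0.15689627,1.00342613,0.43643514],[0.47650152,-0.27599178,0.06192303],[3.137,.002,1.653])]+[eval(l) for l in open('poses.txt')]
e=lambda p:np.r_[np.ravel([chain(q,p)[0][-1]-x for q,x,_ in D]),1e-3*np.array(p[4:])]
r=least_squares(e,[.3,.4,.4,.2]+[0]*8)
print(r.x.round(4),np.abs(r.fun[:3*len(D)]).max())
for q,x,w in D: print((Ro.from_euler('xyz',w).inv()*chain(q,r.x)[1]).as_rotvec().round(3))
np.save('p.npy',r.x)
E
```

```text
[[0.687, -0.29, -0.746, 1.812, -0.207, 0.975, -0.559], [0.594, 0.088, 0.383], [2.649, -0.301, 1.117]]
[ 2.495e-01  4.678e-01  5.131e-01  3.607e-01  0.000e+00 -1.560e-02
 -0.000e+00 -1.060e-02 -0.000e+00 -2.000e-04 -0.000e+00 -2.000e-04] 9.229953688572046e-07
[-0. -0. -0.]
[-0. -0. -0.]
[-0.  0. -0.]
[ 0.  0. -0.]
[ 0.  0. -0.]
```

The FK fit is exact. Next I look for feasible tilted cup grasps and pour poses.

```bash
cat >> fk.py <<'E'
try: P0=np.load('p.npy')
except Exception: pass
LO=np.array([-2.86,-.3,-1.38,.06,-1.56,.09,-2.69])+.04; HI=np.array([2.86,2.09,1.24,2.45,4.7,2.05,2.69])-.04
def ik(x,R,q0,reg=.01):
    def e(q):
        P,r=chain(q,P0); return np.r_[(P[-1]-x)*10,(R.inv()*r).as_rotvec()*2,reg*(q-q0)]
    r=least_squares(e,np.clip(q0,LO+.01,HI-.01),bounds=(LO,HI),max_nfev=60)
    return r.x,np.abs(r.fun[:6]).max()
def toolR(th,psi,flip=1):
    z=np.array([np.sin(th)*np.cos(psi),np.sin(th)*np.sin(psi),-np.cos(th)])
    y=flip*np.array([-np.sin(psi),np.cos(psi),0]); x=np.cross(y,z)
    return Ro.from_matrix(np.array([x,y,z]).T)
E
python3 - <<'E'
from fk import *
rng=np.random.default_rng(0)
q0=np.array([.687,-.29,-.746,1.812,-.207,.975,-.559])
G=np.array([.447,.166,.038])
seeds=[q0,np.array([.4,.5,-.5,1.8,-1.2,1.2,0]),np.array([-.4,.5,.5,1.8,1.2,1.2,0]),np.array([.2,.7,.2,1.9,-1.2,1.2,-1]),np.array([-.4,.5,.3,1.9,3,1.2,0]),np.array([-.6,.7,0,1.6,1.5,1.4,1.5])]
for th in (60,75):
  for ps in range(0,360,20):
    for f in (1,-1):
      R=toolR(np.radians(th),np.radians(ps),f); x=G+.011*R.as_matrix()[:,2]
      b=min((ik(x,R,s) for s in seeds),key=lambda s:s[1])
      if b[1]<.02:
        P=chain(b[0],P0)[0]; print(th,ps,f,b[0].round(2),"elb",P[1].round(2),"wr",P[2].round(2),round(min((b[0]-LO).min(),(HI-b[0]).min()),2))
E
```

```text
60 80 1 [ 0.07  0.43  0.2   2.27 -1.31  1.21 -2.04] elb [ 0.19 -0.04  0.68] wr [ 0.39 -0.13  0.21] 0.14
60 80 -1 [ 0.66  0.47 -0.42  2.25 -1.12  1.    1.  ] elb [ 0.15 -0.15  0.67] wr [ 0.39 -0.13  0.21] 0.16
60 100 1 [-0.01  0.56  0.25  2.04 -1.07  1.4  -2.04] elb [ 0.25 -0.02  0.65] wr [ 0.5  -0.13  0.21] 0.37
60 100 -1 [ 0.6   0.6  -0.44  2.02 -0.79  1.17  0.9 ] elb [ 0.21 -0.17  0.63] wr [ 0.5  -0.13  0.21] 0.39
60 120 1 [-0.11  0.69  0.27  1.82 -0.89  1.59 -2.  ] elb [0.29 0.01 0.61] wr [ 0.6  -0.1   0.21] 0.42
60 120 -1 [ 0.49  0.72 -0.45  1.8  -0.55  1.37  0.87] elb [ 0.27 -0.17  0.6 ] wr [ 0.6  -0.1   0.21] 0.61
60 140 1 [-0.22  0.79  0.29  1.62 -0.73  1.75 -1.91] elb [0.33 0.05 0.58] wr [ 0.68 -0.03  0.21] 0.26
60 140 -1 [ 0.35  0.83 -0.47  1.6  -0.35  1.57  0.9 ] elb [ 0.32 -0.14  0.56] wr [ 0.68 -0.03  0.21] 0.44
60 160 1 [-0.34  0.88  0.31  1.46 -0.56  1.88 -1.78] elb [0.35 0.09 0.55] wr [0.73 0.06 0.21] 0.13
60 160 -1 [ 0.07  0.88 -0.27  1.44 -0.28  1.77  1.09] elb [ 0.36 -0.05  0.55] wr [0.73 0.06 0.21] 0.24
60 180 1 [-0.47  0.94  0.33  1.35 -0.39  1.95 -1.62] elb [0.35
[... 2860 characters left out ...]
 0.2
75 260 -1 [-0.63  0.97 -0.26  1.49  0.72  1.99  1.84] elb [0.33 0.21 0.51] wr [0.51 0.5  0.13] 0.02
75 280 1 [-1.13  0.86  0.22  1.72  0.66  1.64 -1.08] elb [0.17 0.31 0.55] wr [0.39 0.5  0.13] 0.37
75 280 -1 [-0.73  0.87 -0.28  1.71  0.9   1.84  1.88] elb [0.29 0.22 0.55] wr [0.39 0.5  0.13] 0.17
75 300 1 [-1.2   0.75  0.14  1.96  0.91  1.49 -1.16] elb [0.14 0.29 0.59] wr [0.28 0.46 0.13] 0.45
75 300 -1 [-0.82  0.77 -0.29  1.95  1.09  1.7   1.86] elb [0.24 0.22 0.58] wr [0.28 0.46 0.13] 0.31
75 320 1 [-1.2   0.65  0.02  2.21  1.2   1.39 -1.3 ] elb [0.13 0.25 0.62] wr [0.19 0.38 0.13] 0.2
75 320 -1 [-0.88  0.68 -0.3   2.2   1.32  1.56  1.8 ] elb [0.21 0.21 0.61] wr [0.19 0.38 0.13] 0.21
```

```bash
cat > plan.py <<'E'
from fk import *
from plant import read_state
def track(q,wps,n=12):
    P,R=chain(q,P0); x=P[-1]
    for nm,x1,R1 in wps:
        dv=(R1*R.inv()).as_rotvec(); x1=np.array(x1); err=0
        for k in range(1,n+1):
            q,e=ik(x+(x1-x)*k/n,Ro.from_rotvec(dv*k/n)*R,q,.01); err=max(err,e)
        P=chain(q,P0)[0]
        print(nm,"x",x1.round(4),"dx/.8",((x1-x)/.8).round(4),"rot/2",(dv/2).round(4),"q",q.round(2),"err",round(err,3),"m",round(min((q-LO).min(),(HI-q).min()),2),"elb",P[1].round(2),"wr",P[2].round(2))
        x,R=x1,R1
    return q
E
python3 - <<'E'
from plan import *
q=read_state()['qpos']; d=np.radians
G=np.array([.447,.166,.038])
for f in (1,-1):
    R=toolR(d(60),d(290),f); z=R.as_matrix()[:,2]; x=G+.011*z
    Rm=toolR(d(30),d(290),f)
    print("flip",f); q1=track(q,[("mid",[.45,.2,.33],Rm),("pre",x-.12*z+[0,0,.1],R),("pre2",x-.09*z,R),("grasp",x,R),("lift",x+[0,0,.2],R)])
    for sg in (1,-1):
        R2=toolR(d(90),d(-75),f)*Ro.from_euler('z',sg*d(160)); z2=R2.as_matrix()[:,2]
        Ra=toolR(d(85),d(-75),f); 
        D=np.array([.603,-.256,.17])
        print(" roll",sg); track(q1,[("over",D+[-.05,.05,.08],Ra),("p80",D+[0,0,.05],toolR(d(90),d(-75),f)*Ro.from_euler('z',sg*d(80))),("pour",D+.011*z2,R2)])
E
```

```text
flip 1
mid x [0.45 0.2  0.33] dx/.8 [-0.1805  0.1395 -0.0669] rot/2 [-0.3983  0.2787  0.3421] q [ 0.22  0.18 -1.14  1.63  0.6   1.73 -0.58] err 0.0 m 0.2 elb [ 0.09 -0.04  0.71] wr [0.39 0.37 0.64]
pre x [0.4147 0.2547 0.1925] dx/.8 [-0.0441  0.0684 -0.1719] rot/2 [-0.246  -0.0895 -0.    ] q [-0.47  0.62 -0.82  1.7   0.95  2.01 -1.13] err 0.0 m 0.0 elb [0.26 0.11 0.63] wr [0.31 0.55 0.37]
pre2 x [0.4236 0.2303 0.0775] dx/.8 [ 0.0111 -0.0305 -0.1438] rot/2 [0. 0. 0.] q [-0.47  0.76 -0.76  1.78  1.01  1.88 -1.26] err 0.0 m 0.13 elb [0.3  0.13 0.58] wr [0.32 0.52 0.26]
grasp x [0.4503 0.157  0.0325] dx/.8 [ 0.0333 -0.0916 -0.0563] rot/2 [0. 0. 0.] q [-0.37  0.76 -0.71  1.89  1.09  1.75 -1.27] err 0.0 m 0.26 elb [0.31 0.1  0.58] wr [0.34 0.45 0.21]
lift x [0.4503 0.157  0.2325] dx/.8 [0.   0.   0.25] rot/2 [0. 0. 0.] q [-0.28  0.42 -0.82  1.83  0.97  1.9  -0.96] err 0.0 m 0.11 elb [0.2  0.03 0.67] wr [0.34 0.45 0.41]
 roll 1
over x [ 0.553 -0.206  0.25 ] dx/.8 [ 0.1284 -0.4538  0.0219] rot/2 [-0.2081 -0.0656 -0.0429] q [ 0.08  0.41 -0.47  2.1   1.55  1.71 -0.92] err 0.0 m 0.3 elb [ 0.19 
[... 2514 characters left out ...]
1.21  2.24 -1.52  0.13 -2.65] err 2.012 m 0.0 elb [-0.01  0.06  0.71] wr [ 0.33 -0.19  0.42]
 roll -1
over x [ 0.553 -0.206  0.25 ] dx/.8 [ 0.1011 -0.4054 -0.003 ] rot/2 [-0.4011 -0.3665 -0.2635] q [ 1.42 -0.26 -1.3   2.02  0.6   0.8  -2.65] err 1.246 m 0.0 elb [-0.03  0.11  0.7 ] wr [ 0.43 -0.    0.52]
p80 x [ 0.603 -0.256  0.22 ] dx/.8 [ 0.0625 -0.0625 -0.0375] rot/2 [-0.2156  0.6645  0.0305] q [-1.19  1.06  1.18  2.06  0.95  0.81 -2.55] err 1.101 m 0.02 elb [0.17 0.37 0.49] wr [0.51 0.09 0.22]
pour x [ 0.6058 -0.2666  0.17  ] dx/.8 [ 0.0036 -0.0133 -0.0625] rot/2 [-0.1807  0.6743  0.    ] q [-1.02  0.98  0.96  2.04  1.14  0.94 -1.35] err 0.0 m 0.24 elb [0.22 0.32 0.52] wr [0.51 0.08 0.17]
```

Request:
send_rows:
  xyz:
    - [-0.18,0.14,-0.067]
    - [-0.18,0.14,-0.067]
    - [-0.18,0.14,-0.067]
    - [-0.18,0.14,-0.067]
    - [-0.18,0.14,-0.067]
    - [-0.18,0.14,-0.067]
    - [-0.18,0.14,-0.067]
    - [-0.18,0.14,-0.067]
    - [-0.18,0.14,-0.067]
    - [-0.18,0.14,-0.067]
    - [-0.18,0.14,-0.067]
  delta_rot:
    - [-0.398,0.279,0.342]
    - [-0.398,0.279,0.342]
    - [-0.398,0.279,0.342]
    - [-0.398,0.279,0.342]
    - [-0.398,0.279,0.342]
    - [-0.398,0.279,0.342]
    - [-0.398,0.279,0.342]
    - [-0.398,0.279,0.342]
    - [-0.398,0.279,0.342]
    - [-0.398,0.279,0.342]
    - [-0.398,0.279,0.342]
  hand: [-1,-1,-1,-1,-1,-1,-1,-1,-1,-1,-1]

```text
clock: 8.2
position: [0.4509, 0.1967, 0.3288]
tcp_rot: [3.14, 0.524, 1.906]
force: [-0.6, -0.7, -0.0]
gripper_width: 0.087
finger_force: 0.0
```

Request:
send_rows:
  xyz:
    - [-0.035,0.04,-0.2]
    - [-0.035,0.04,-0.2]
    - [-0.035,0.04,-0.2]
    - [-0.035,0.04,-0.2]
    - [-0.035,0.04,-0.2]
    - [-0.035,0.04,-0.2]
  delta_rot:
    - [-0.246,-0.0895,0]
    - [-0.246,-0.0895,0]
    - [-0.246,-0.0895,0]
    - [-0.246,-0.0895,0]
    - [-0.246,-0.0895,0]
    - [-0.246,-0.0895,0]
  hand: [-1,-1,-1,-1,-1,-1]

```text
clock: 8.8
position: [0.4238, 0.2285, 0.1696]
tcp_rot: [3.127, 1.045, 1.894]
force: [0.1, -0.5, 1.2]
gripper_width: 0.0866
finger_force: 0.0
```

```bash
python3 - <<'E'
from plan import *
q=read_state()['qpos']; d=np.radians; print(read_state()['position'],q.round(2))
G=np.array([.447,.166,.038]); R=toolR(d(60),d(290)); z=R.as_matrix()[:,2]; x=G+.011*z
track(q,[("pre2",x-.09*z,R),("grasp",x,R)])
from h import *
s=camera("side");save(s,(130,60,400,330),"pre",2.2); [print(*b) for b in strays(camera("top")) if 0.4<b[2][0]<.8 and abs(b[2][1])<.3]
E
```

```text
[0.4238401  0.22847362 0.16955687] [-0.36  0.66 -0.91  1.75  1.    2.   -1.18]
pre2 x [0.4236 0.2303 0.0775] dx/.8 [-0.0003  0.0023 -0.1151] rot/2 [-0.0021  0.0031  0.0068] q [-0.41  0.8  -0.85  1.77  1.05  1.93 -1.29] err 0.0 m 0.08 elb [0.32 0.12 0.57] wr [0.32 0.52 0.26]
grasp x [0.4503 0.157  0.0325] dx/.8 [ 0.0333 -0.0916 -0.0563] rot/2 [0. 0. 0.] q [-0.3   0.81 -0.8   1.89  1.13  1.81 -1.3 ] err 0.0 m 0.2 elb [0.33 0.08 0.57] wr [0.34 0.45 0.21]
[174.4 133.5] 109 [0.688  0.1869 0.016 ]
[206.5 154.5] 52 [0.619  0.0864 0.016 ]
[214.2 202.5] 55 [0.4675 0.0643 0.016 ]
[149.6 213.7] 55 [0.437  0.2659 0.016 ]
```

View pics/pre.png

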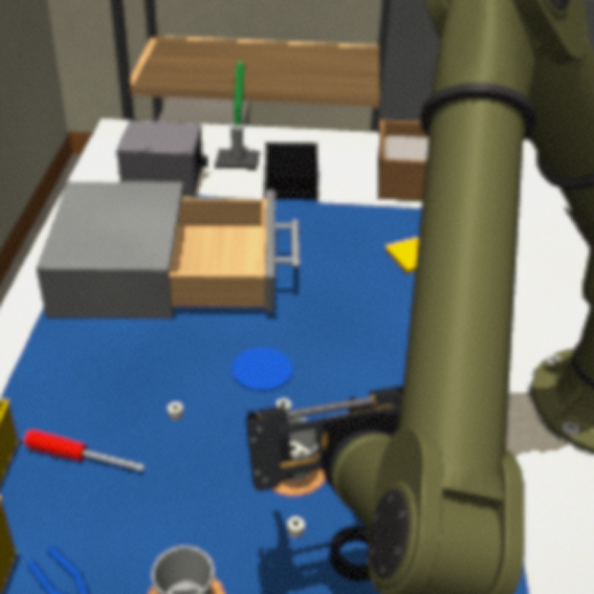

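The drawer is wide open at (220,250), the strays are unmoved, and the gripper at (300,440) straddles the hex cup from behind. I approach the cup now.

Request:
send_rows:
  xyz:
    - [0,0.0023,-0.03]
    - [0,0.0023,-0.06]
    - [0,0.0023,-0.09]
    - [0,0.0023,-0.115]
    - [0.005,-0.0115,-0.1235]
    - [0.01,-0.0253,-0.132]
    - [0.015,-0.039,-0.1405]
    - [0.02,-0.0528,-0.149]
    - [0.025,-0.0666,-0.157]
    - [0.03,-0.08,-0.1655]
    - [0.033,-0.0893,-0.1714]
    - [0.033,-0.0893,-0.1714]
  delta_rot:
    - [-0.002,0.003,0.007]
    - [-0.002,0.003,0.007]
    - [-0.002,0.003,0.007]
    - [-0.002,0.003,0.007]
    - [-0.002,0.003,0.007]
    - [-0.002,0.003,0.007]
    - [-0.002,0.003,0.007]
    - [-0.002,0.003,0.007]
    - [-0.002,0.003,0.007]
    - [-0.002,0.003,0.007]
    - [-0.002,0.003,0.007]
    - [-0.002,0.003,0.007]
  hand: [-1,-1,-1,-1,-1,-1,-1,-1,-1,-1,-1,-1]

```text
clock: 10.1
position: [0.4495, 0.1553, 0.0297]
tcp_rot: [-3.131, 1.05, 1.929]
force: [-0.3, 0.4, 0.2]
gripper_width: 0.087
finger_force: 0.0
```

```bash
python3 - <<'E'
from plan import *
s=read_state(); print(s['position'],s['tcp_rot'],s['qpos'].round(2),s['force'])
E
```

```text
[0.44951402 0.1552543  0.02968763] [-3.13114948  1.05007784  1.92917961] [-0.3   0.81 -0.8   1.89  1.13  1.81 -1.3 ] [-0.32095776  0.36014027  0.15767679]
```

Request:
send_rows:
  xyz:
    - [0,0,0]
    - [0,0,0]
    - [0,0,0]
    - [0,0,0]
    - [0,0,0]
    - [0,0,0]
  delta_rot:
    - [0,0,0]
    - [0,0,0]
    - [0,0,0]
    - [0,0,0]
    - [0,0,0]
    - [0,0,0]
  hand: [1,1,1,1,1,1]

```text
clock: 10.7
position: [0.4497, 0.1575, 0.0305]
tcp_rot: [-3.136, 1.048, 1.928]
force: [1.2, 1.7, 1.0]
gripper_width: 0.0617
finger_force: 29.0
```

Request:
send_rows:
  xyz:
    - [0,0,0.01]
    - [0,0,0.03]
    - [0,0,0.05]
    - [0,0,0.08]
    - [0,0,0.11]
    - [0,0,0.14]
    - [0,0,0.17]
    - [0,0,0.2]
    - [0,0,0.2]
  delta_rot:
    - [0,0,0]
    - [0,0,0]
    - [0,0,0]
    - [0,0,0]
    - [0,0,0]
    - [0,0,0]
    - [0,0,0]
    - [0,0,0]
    - [0,0,0]
  hand: [1,1,1,1,1,1,1,1,1]

```text
clock: 11.6
position: [0.4499, 0.1579, 0.1943]
tcp_rot: [3.136, 1.048, 1.917]
force: [0.3, 1.4, -1.8]
gripper_width: 0.0616
finger_force: 29.2
```

```bash
python3 - <<'E'
from plan import *
from h import *
st=read_state(); q=st['qpos']; d=np.radians; print(st['position'],st['tcp_rot'],st['gripper_width'],st['force'])
D=np.array([.58,-.27,.17]);f=1;sg=-1
R0=lambda ph:toolR(d(90),d(-75))*Ro.from_euler('z',-d(ph))
z=R0(0).as_matrix()[:,2]; x=D+.011*z
track(q,[("o1",[.50,.0,.26],toolR(d(75),d(-72))),("over",x+[0,0,.06],R0(0)),("p70",x+[0,0,.02],R0(70)),("p120",x,R0(120)),("p160",x,R0(160))])
s=camera("side");save(s,(180,120,360,300),"lift",3)
E
```

```text
[0.44991135 0.15791382 0.19431696] [3.13610887 1.04814627 1.91667052] 0.06161496652382186 [ 0.33915894  1.37452647 -1.80951942]
o1 x [0.5  0.   0.26] dx/.8 [ 0.0626 -0.1974  0.0821] rot/2 [-0.1237 -0.0413 -0.0183] q [-0.04  0.41 -0.81  2.    1.24  1.92 -0.91] err 0.0 m 0.09 elb [ 0.19 -0.02  0.68] wr [0.39 0.33 0.35]
over x [ 0.5828 -0.2806  0.23  ] dx/.8 [ 0.1036 -0.3508 -0.0375] rot/2 [-0.1255 -0.0372 -0.026 ] q [ 0.23  0.54 -0.47  2.08  1.77  1.72 -0.97] err 0.0 m 0.29 elb [ 0.23 -0.08  0.65] wr [0.49 0.07 0.23]
p70 x [ 0.5828 -0.2806  0.19  ] dx/.8 [ 0.    0.   -0.05] rot/2 [-0.1581  0.5901  0.    ] q [ 0.16  0.61 -0.38  2.07  1.76  1.71  0.17] err 0.0 m 0.3 elb [ 0.26 -0.07  0.63] wr [0.49 0.07 0.19]
p120 x [ 0.5828 -0.2806  0.17  ] dx/.8 [ 0.     0.    -0.025] rot/2 [-0.1129  0.4215  0.    ] q [ 0.11  0.64 -0.33  2.07  1.75  1.7   1.  ] err 0.0 m 0.31 elb [ 0.28 -0.06  0.62] wr [0.49 0.07 0.17]
p160 x [ 0.5828 -0.2806  0.17  ] dx/.8 [0. 0. 0.] rot/2 [-0.0903  0.3372 -0.    ] q [ 0.07  0.64 -0.29  2.07  1.74  1.68  1.7 ] err 0.0 m 0.33 elb [ 0.28 -0.05  0.62] wr [0.49 0.07 0.17]
```

View pics/lift.png

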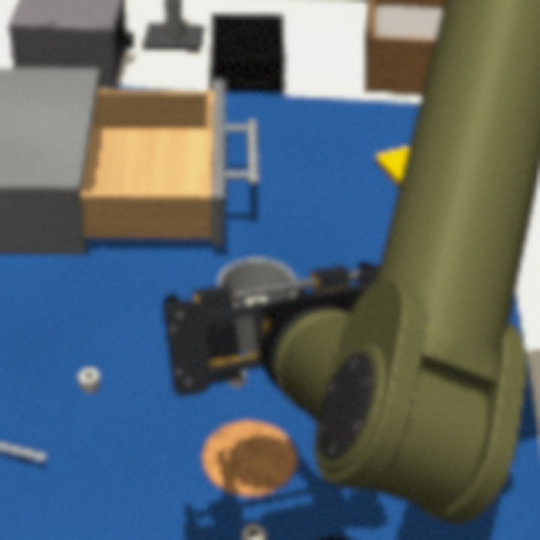

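The cup is lifted upright at (255,290), with the pad bare at (250,455). Next I carry it over the drawer and pour.

Request:
send_rows:
  xyz:
    - [0.01,-0.03,0.03]
    - [0.025,-0.08,0.05]
    - [0.04,-0.13,0.07]
    - [0.055,-0.18,0.08]
    - [0.08,-0.25,0.08]
    - [0.1,-0.32,0.075]
    - [0.115,-0.38,0.07]
    - [0.13,-0.44,0.06]
    - [0.15,-0.5,0.05]
    - [0.166,-0.548,0.045]
    - [0.166,-0.548,0.045]
    - [0.166,-0.548,0.045]
  delta_rot:
    - [-0.03,-0.01,-0.005]
    - [-0.06,-0.02,-0.01]
    - [-0.09,-0.03,-0.01]
    - [-0.124,-0.041,-0.018]
    - [-0.15,-0.05,-0.025]
    - [-0.17,-0.055,-0.03]
    - [-0.19,-0.06,-0.035]
    - [-0.21,-0.07,-0.04]
    - [-0.23,-0.075,-0.044]
    - [-0.25,-0.078,-0.044]
    - [-0.25,-0.078,-0.044]
    - [-0.25,-0.078,-0.044]
  hand: [1,1,1,1,1,1,1,1,1,1,1,1]

```text
clock: 12.85
position: [0.5806, -0.2841, 0.2245]
tcp_rot: [-1.488, 1.562, -2.805]
force: [-0.8, 1.1, -1.2]
gripper_width: 0.0619
finger_force: 29.4
```

```bash
python3 - <<'E'
from plan import *
st=read_state(); q=st['qpos']; d=np.radians; print(st['position'],st['tcp_rot'],st['gripper_width'],st['force'],q.round(2))
D=np.array([.58,-.27,.17])
R0=lambda ph:toolR(d(90),d(-75))*Ro.from_euler('z',-d(ph))
z=R0(0).as_matrix()[:,2]; x=D+.011*z
track(q,[("p70",x+[0,0,.02],R0(70)),("p120",x,R0(120)),("p160",x,R0(160))])
E
```

```text
[ 0.58055813 -0.28405355  0.22451802] [-1.48779572  1.56248402 -2.80481698] 0.06189533523437903 [-0.79838322  1.05242032 -1.20563064] [ 0.23  0.55 -0.46  2.07  1.77  1.72 -0.97]
p70 x [ 0.5828 -0.2806  0.19  ] dx/.8 [ 0.0029  0.0043 -0.0431] rot/2 [-0.1544  0.5868  0.0033] q [ 0.15  0.61 -0.38  2.07  1.76  1.71  0.17] err 0.0 m 0.3 elb [ 0.26 -0.07  0.63] wr [0.49 0.07 0.19]
p120 x [ 0.5828 -0.2806  0.17  ] dx/.8 [ 0.     0.    -0.025] rot/2 [-0.1129  0.4215  0.    ] q [ 0.1   0.64 -0.32  2.07  1.75  1.7   1.  ] err 0.0 m 0.31 elb [ 0.28 -0.05  0.62] wr [0.49 0.07 0.17]
p160 x [ 0.5828 -0.2806  0.17  ] dx/.8 [0. 0. 0.] rot/2 [-0.0903  0.3372 -0.    ] q [ 0.07  0.64 -0.29  2.07  1.74  1.68  1.7 ] err 0.0 m 0.33 elb [ 0.28 -0.05  0.62] wr [0.49 0.07 0.17]
```

Request:
send_rows:
  xyz:
    - [0.003,0.004,-0.005]
    - [0.003,0.004,-0.01]
    - [0.003,0.004,-0.015]
    - [0.003,0.004,-0.02]
    - [0.003,0.004,-0.025]
    - [0.003,0.004,-0.03]
    - [0.003,0.004,-0.037]
    - [0.003,0.004,-0.043]
    - [0.003,0.004,-0.055]
    - [0.003,0.004,-0.068]
  delta_rot:
    - [-0.017,0.065,0]
    - [-0.034,0.13,0]
    - [-0.05,0.195,0.001]
    - [-0.068,0.26,0.001]
    - [-0.085,0.325,0.002]
    - [-0.102,0.39,0.002]
    - [-0.12,0.455,0.003]
    - [-0.137,0.52,0.003]
    - [-0.154,0.587,0.003]
    - [-0.154,0.587,0.003]
  hand: [1,1,1,1,1,1,1,1,1,1]

```text
clock: 13.85
position: [0.5855, -0.2757, 0.1716]
tcp_rot: [-1.577, 0.353, -2.877]
force: [-0.8, -0.3, -1.9]
gripper_width: 0.0618
finger_force: 29.4
```

Request:
send_rows:
  xyz:
    - [0,0,0]
    - [0,0,0]
    - [0,0,0]
    - [0,0,0]
    - [0,0,0]
    - [0,0,0]
    - [0,0,0]
    - [0,0,0]
    - [0,0,0]
    - [0,0,0]
    - [0,0,0]
    - [0,0,0]
  delta_rot:
    - [-0.009,0.035,0]
    - [-0.018,0.07,0]
    - [-0.028,0.105,0]
    - [-0.037,0.14,0]
    - [-0.047,0.175,0]
    - [-0.056,0.21,0]
    - [-0.066,0.245,0]
    - [-0.075,0.28,0]
    - [-0.085,0.315,0]
    - [-0.094,0.35,0]
    - [-0.103,0.385,0]
    - [-0.113,0.42,0]
  hand: [1,1,1,1,1,1,1,1,1,1,1,1]

```text
clock: 15.05
position: [0.5858, -0.2763, 0.1721]
tcp_rot: [-1.575, -0.515, -2.877]
force: [1.3, -0.4, 0.2]
gripper_width: 0.0617
finger_force: 29.4
```

Request:
send_rows:
  xyz:
    - [0,0,0]
    - [0,0,0]
    - [0,0,0]
    - [0,0,0]
    - [0,0,0]
    - [0,0,0]
    - [0,0,0]
    - [0,0,0]
    - [0,0,0]
    - [0,0,0]
  delta_rot:
    - [-0.013,0.05,0]
    - [-0.027,0.1,0]
    - [-0.04,0.15,0]
    - [-0.054,0.2,0]
    - [-0.067,0.25,0]
    - [-0.08,0.3,0]
    - [-0.09,0.337,0]
    - [-0.09,0.337,0]
    - [-0.09,0.337,0]
    - [-0.09,0.337,0]
  hand: [1,1,1,1,1,1,1,1,1,1]

```text
clock: 16.05
position: [0.5848, -0.2777, 0.1717]
tcp_rot: [-1.577, -1.213, -2.877]
force: [-0.4, 0.2, -0.7]
gripper_width: 0.062
finger_force: 29.4
```

```bash
python3 - <<'E'
from h import *
st=read_state(); print(st['position'],st['tcp_rot'],st['gripper_width'],st['force'])
s=camera("side");t=camera("top")
a=cv2.resize(s["pixels"][120:280,130:290,::-1],(400,400),interpolation=cv2.INTER_CUBIC)
b=cv2.resize(t["pixels"][60:220,230:390,::-1],(400,400),interpolation=cv2.INTER_CUBIC)
cv2.imwrite("pics/pour.png",np.hstack([a,b]))
E
```

```text
[ 0.58480443 -0.27765467  0.17167653] [-1.57666017 -1.21306496 -2.87719301] 0.06195263107825663 [-0.40336764  0.17675047 -0.72232298]
```

View pics/pour.png

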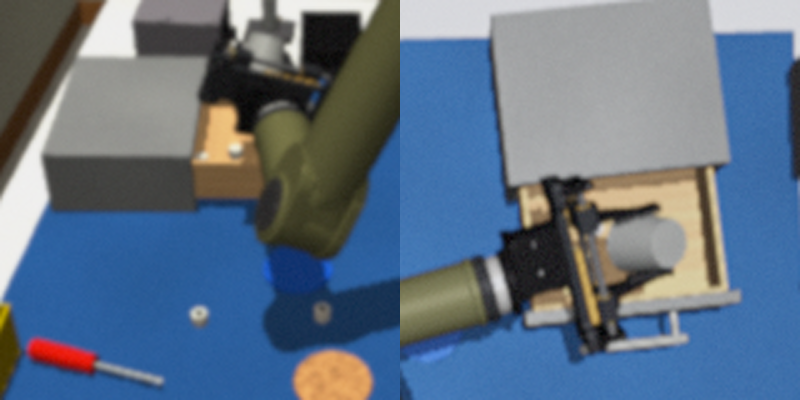

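The cup is inverted over the drawer at right-panel (645,245), and spacers are visible in the drawer at left-panel (235,150) and (202,155). I lift and roll back.

Request:
send_rows:
  xyz:
    - [0,0,0.02]
    - [0,0,0.05]
    - [0,0,0.08]
    - [0,0,0.1]
    - [0,0,0.1]
    - [0,0,0.1]
    - [0,0,0.1]
    - [0,0,0.1]
    - [0,0,0.1]
    - [0,0,0.1]
    - [0,0,0.1]
    - [0,0,0.1]
  delta_rot:
    - [0,0,0]
    - [0,0,0]
    - [0.02,-0.07,0]
    - [0.038,-0.14,0]
    - [0.056,-0.21,0]
    - [0.075,-0.28,0]
    - [0.094,-0.35,0]
    - [0.112,-0.42,0]
    - [0.131,-0.49,0]
    - [0.15,-0.56,0]
    - [0.169,-0.63,0]
    - [0.203,-0.757,0]
  hand: [1,1,1,1,1,1,1,1,1,1,1,1]

```text
clock: 17.35
position: [0.5844, -0.2783, 0.2518]
tcp_rot: [-1.575, 0.246, -2.88]
force: [-0.3, -0.2, -1.4]
gripper_width: 0.062
finger_force: 29.4
```

Request:
send_rows:
  xyz:
    - [0,0.03,0]
    - [-0.03,0.08,0]
    - [-0.045,0.13,0]
    - [-0.06,0.19,0]
    - [-0.075,0.25,0]
    - [-0.09,0.3,0]
    - [-0.09,0.3,0]
    - [-0.09,0.3,0]
    - [-0.09,0.3,0]
    - [-0.09,0.3,0]
    - [-0.09,0.3,0]
  delta_rot:
    - [0.017,-0.065,0]
    - [0.034,-0.13,0]
    - [0.051,-0.195,0]
    - [0.069,-0.26,0]
    - [0.087,-0.325,0]
    - [0.104,-0.39,0]
    - [0.121,-0.455,0]
    - [0.139,-0.52,0]
    - [0.158,-0.59,0]
    - [0.158,-0.59,0]
    - [0.158,-0.59,0]
  hand: [1,1,1,1,1,1,1,1,1,1,1]

```text
clock: 18.45
position: [0.5126, -0.0384, 0.252]
tcp_rot: [-1.569, 1.458, -2.874]
force: [1.0, 0.2, -2.2]
gripper_width: 0.0617
finger_force: 29.5
```

```bash
python3 - <<'E'
from plan import *
from h import *
st=read_state(); q=st['qpos']; d=np.radians; print(st['position'],st['tcp_rot'],st['gripper_width'],st['force'],q.round(2))
s=camera("side");t=camera("top")
for n,c in (("top",t),("side",s)):
    hsv=cv2.cvtColor(c["pixels"],cv2.COLOR_RGB2HSV)
    m=(hsv[...,0]>5)&(hsv[...,0]<22)&(hsv[...,1]>90)&(hsv[...,2]>120)
    bb,l=blobs(m,120,1500)
    for b in bb:
        ct=max(cv2.findContours((l==b[2]).astype(np.uint8),0,2)[0],key=cv2.contourArea)
        e=cv2.fitEllipse(cv2.convexHull(ct)); print(n,"pad",b[1],np.round(e[0],1),np.round(e[1],1),onz(c,*e[0],0.004).round(4))
G=np.array([.4465,.1665,.0375]); R=toolR(d(60),d(290)); z=R.as_matrix()[:,2]; x=G+.011*z
track(q,[("o2",[.45,.12,.26],toolR(d(65),d(289))),("above",x+[0,0,.1],R),("low",x,R)])
a=cv2.resize(s["pixels"][120:280,130:290,::-1],(400,400),interpolation=cv2.INTER_CUBIC)
b=cv2.resize(t["pixels"][90:180,260:350,::-1],(400,400),interpolation=cv2.INTER_CUBIC)
cv2.imwrite("pics/back.png",np.hstack([a,b]))
E
```

```text
[ 0.51263352 -0.03836755  0.25197305] [-1.56896852  1.45797137 -2.87396798] 0.061714304760321796 [ 1.01258055  0.18714966 -2.20012829] [-0.22  0.55 -0.53  2.01  1.37  2.02 -0.91]
top pad 222 [327.5 134. ] [14.5 51. ] [ 0.6788 -0.299   0.004 ]
top pad 212 [115.6 177.1] [26.1 27. ] [0.5548 0.3771 0.004 ]
top pad 344 [440.6 282.9] [72.1 99. ] [ 0.2021 -0.6359  0.004 ]
side pad 375 [219.6 172.5] [24.4 33.9] [ 0.6529 -0.3149  0.004 ]
side pad 341 [214.  334.8] [31.2 35.6] [0.5556 0.3832 0.004 ]
side pad 1000 [340.5 346.5] [32.1 39.2] [0.2412 0.3841 0.004 ]
o2 x [0.45 0.12 0.26] dx/.8 [-0.0783  0.198   0.01  ] rot/2 [0.2247 0.0111 0.02  ] q [-0.3   0.36 -0.75  1.88  0.99  1.92 -0.92] err 0.0 m 0.09 elb [0.17 0.03 0.68] wr [0.34 0.43 0.41]
above x [0.4498 0.1575 0.132 ] dx/.8 [-0.0003  0.0469 -0.16  ] rot/2 [0.0411 0.0146 0.0087] q [-0.36  0.56 -0.73  1.88  1.    1.8  -1.11] err 0.0 m 0.21 elb [0.25 0.07 0.64] wr [0.34 0.45 0.31]
low x [0.4498 0.1575 0.032 ] dx/.8 [ 0.     0.    -0.125] rot/2 [0. 0. 0.] q [-0.41  0.74 -0.67  1.89  1.07  1.73 -1.26] err 0.0 m 0.28 elb [0.3  0.11 0.59] wr [0.34 0.45 0.21]
```

View pics/back.png

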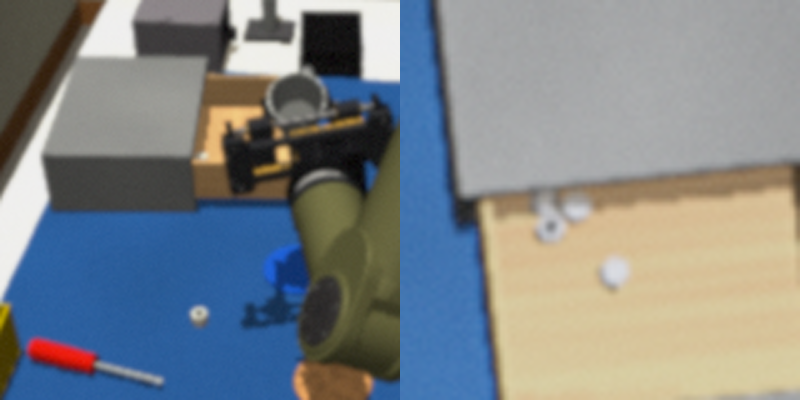

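The drawer now holds four spacers, at right-panel (545,200), (577,207), (550,228) and (615,272), and the cup looks empty. I put the cup back at the same tool pose it was gripped in.

Request:
send_rows:
  xyz:
    - [-0.02,0.05,0.005]
    - [-0.04,0.1,0.01]
    - [-0.06,0.15,0.01]
    - [-0.078,0.198,0]
    - [-0.0785,0.22,-0.03]
    - [-0.0785,0.235,-0.08]
    - [-0.0785,0.245,-0.15]
    - [-0.0785,0.245,-0.2]
    - [-0.0785,0.245,-0.2]
  delta_rot:
    - [0.06,0.004,0.006]
    - [0.12,0.008,0.012]
    - [0.17,0.01,0.02]
    - [0.224,0.012,0.022]
    - [0.265,0.025,0.028]
    - [0.265,0.025,0.028]
    - [0.265,0.025,0.028]
    - [0.265,0.025,0.028]
    - [0.265,0.025,0.028]
  hand: [1,1,1,1,1,1,1,1,1]

```text
clock: 19.45
position: [0.4475, 0.1553, 0.0862]
tcp_rot: [-3.126, 1.052, 1.936]
force: [0.1, -0.7, -1.7]
gripper_width: 0.0618
finger_force: 29.6
```

```bash
python3 - <<'E'
from plan import *
from h import *
st=read_state(); q=st['qpos']; d=np.radians; print(st['position'],st['tcp_rot'],st['gripper_width'],st['force'],q.round(2))
R=Ro.from_euler('xyz',[-3.136,1.048,1.928])
track(q,[("low",[.4497,.1575,.031],R)])
s=camera("side");t=camera("top")
a=cv2.resize(s["pixels"][210:310,210:310,::-1],(400,400),interpolation=cv2.INTER_CUBIC)
b=cv2.resize(t["pixels"][160:260,140:240,::-1],(400,400),interpolation=cv2.INTER_CUBIC)
cv2.imwrite("pics/place.png",np.hstack([a,b]))
E
```

```text
[0.44745335 0.15534289 0.08617468] [-3.12638768  1.05204503  1.93575358] 0.06175536178122769 [ 0.1205137  -0.69739309 -1.65414379] [-0.37  0.65 -0.72  1.9   1.04  1.78 -1.19]
low x [0.4497 0.1575 0.031 ] dx/.8 [ 0.0028  0.0027 -0.069 ] rot/2 [ 0.0027 -0.0015  0.0003] q [-0.4   0.75 -0.68  1.89  1.08  1.74 -1.26] err 0.0 m 0.27 elb [0.31 0.1  0.59] wr [0.34 0.45 0.21]
```

View pics/place.png

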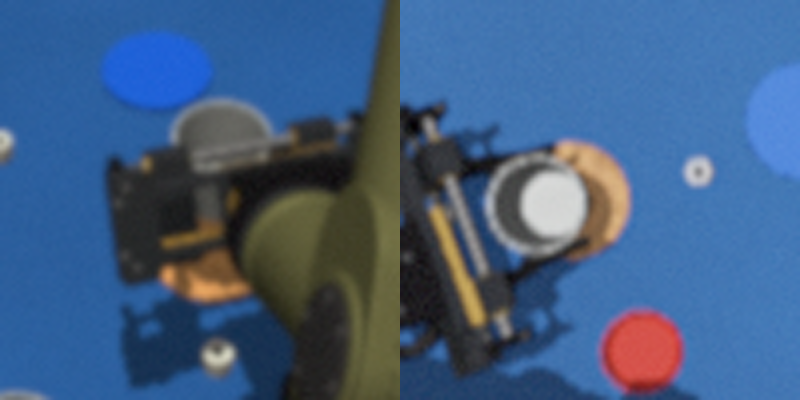

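The cup is empty (floor at right-panel (553,203)) and sits over its pad. I lower it and release.

Request:
send_rows:
  xyz:
    - [0.0028,0.0027,-0.02]
    - [0.0028,0.0027,-0.04]
    - [0.0028,0.0027,-0.055]
    - [0.0028,0.0027,-0.062]
    - [0.0028,0.0027,-0.066]
    - [0.0028,0.0027,-0.069]
    - [0.0028,0.0027,-0.069]
  delta_rot:
    - [0.0027,-0.0015,0]
    - [0.0027,-0.0015,0]
    - [0.0027,-0.0015,0]
    - [0.0027,-0.0015,0]
    - [0.0027,-0.0015,0]
    - [0.0027,-0.0015,0]
    - [0.0027,-0.0015,0]
  hand: [1,1,1,1,1,1,1]

```text
clock: 20.25
position: [0.4521, 0.16, 0.0366]
tcp_rot: [3.121, 1.046, 1.904]
force: [-0.3, -0.3, -1.9]
gripper_width: 0.0619
finger_force: 29.6
```

Request:
send_rows:
  xyz:
    - [0,0,0]
    - [0,0,0]
    - [0,0,0]
  delta_rot:
    - [0,0,0]
    - [0,0,0]
    - [0,0,0]
  hand: [1,1,1]

```text
clock: 20.55
position: [0.4522, 0.16, 0.0369]
tcp_rot: [3.12, 1.046, 1.903]
force: [-0.1, 0.6, -1.0]
gripper_width: 0.0619
finger_force: 29.6
```

Request:
send_rows:
  xyz:
    - [0,0,-0.002]
    - [0,0,-0.002]
    - [0,0,-0.002]
  delta_rot:
    - [0,0,0]
    - [0,0,0]
    - [0,0,0]
  hand: [1,1,1]

```text
clock: 20.85
position: [0.4521, 0.1599, 0.0351]
tcp_rot: [3.12, 1.046, 1.904]
force: [0.1, -1.2, -2.2]
gripper_width: 0.0621
finger_force: 29.6
```

Request:
send_rows:
  xyz:
    - [-0.003,-0.003,-0.003]
    - [-0.003,-0.003,-0.003]
    - [-0.003,-0.003,-0.003]
  delta_rot:
    - [0,0,0]
    - [0,0,0]
    - [0,0,0]
  hand: [1,1,1]

```text
clock: 21.15
position: [0.4496, 0.1573, 0.0326]
tcp_rot: [3.121, 1.046, 1.904]
force: [0.0, -0.9, -2.0]
gripper_width: 0.0619
finger_force: 29.6
```

Request:
send_rows:
  xyz:
    - [0,0,-0.002]
    - [0,0,-0.002]
    - [0,0,-0.002]
  delta_rot:
    - [0,0,0]
    - [0,0,0]
    - [0,0,0]
  hand: [1,1,1]

```text
clock: 21.45
position: [0.4497, 0.1575, 0.031]
tcp_rot: [3.121, 1.046, 1.904]
force: [0.3, -0.2, -0.8]
gripper_width: 0.0622
finger_force: 29.6
```

Request:
send_rows:
  xyz:
    - [0,0,-0.0015]
    - [0,0,-0.0015]
    - [0,0,-0.0015]
  delta_rot:
    - [0,0,0]
    - [0,0,0]
    - [0,0,0]
  hand: [1,1,1]

```text
clock: 21.75
position: [0.4498, 0.1576, 0.0307]
tcp_rot: [3.119, 1.048, 1.903]
force: [-0.3, 1.3, 5.1]
gripper_width: 0.0621
finger_force: 29.2
```

Request:
send_rows:
  xyz:
    - [0,0,0]
    - [0,0,0]
    - [0,0,0]
    - [0,0,0]
    - [0,0,0]
    - [-0.006,0.017,0.0104]
    - [-0.012,0.034,0.021]
    - [-0.02,0.055,0.034]
    - [-0.03,0.082,0.05]
    - [-0.04,0.11,0.067]
    - [-0.04,0.11,0.12]
    - [-0.04,0.11,0.18]
  delta_rot:
    - [0,0,0]
    - [0,0,0]
    - [0,0,0]
    - [0,0,0]
    - [0,0,0]
    - [0,0,0]
    - [0,0,0]
    - [0,0,0]
    - [0,0,0]
    - [0,0,0]
    - [0,0,0]
    - [0,0,0]
  hand: [-1,-1,-1,-1,-1,-1,-1,-1,-1,-1,-1,-1]

```text
clock: 22.95
position: [0.4161, 0.2477, 0.1746]
tcp_rot: [3.127, 1.045, 1.913]
force: [1.0, -0.1, -0.6]
gripper_width: 0.0871
finger_force: 0.0
```

```bash
python3 - <<'E'
from plan import *
from h import *
st=read_state(); q=st['qpos']; d=np.radians; print(st['position'],q.round(2))
print(*strays(camera("top")),sep='\n') if 0 else [print(*b) for b in strays(camera("top")) if 0.4<b[2][0]<.8 and abs(b[2][1])<.33]
# tool-down yaw options for stray A via a tucked pose
for yw in (-90,-60,-30,0,30,60,90,120,150):
    R=Ro.from_euler('xyz',[np.pi,0,d(yw)]); print(yw,end=' '); track(q,[("up",[.5,.2,.25],R),("A",[.6195,.087,.012],R)])
E
```

```text
[0.41612634 0.24770579 0.17458681] [-0.49  0.61 -0.78  1.73  0.95  1.97 -1.14]
[174.4 134.5] 102 [0.6848 0.187  0.016 ]
[206.5 154.5] 52 [0.619  0.0864 0.016 ]
[214.2 202.5] 55 [0.4675 0.0643 0.016 ]
[149.7 213.6] 57 [0.4373 0.2656 0.016 ]
-90 up x [0.5  0.2  0.25] dx/.8 [ 0.1048 -0.0596  0.0943] rot/2 [-0.1309  0.7046  1.2249] q [ 0.22  0.12 -0.7   1.68  0.08  1.37  2.65] err 0.0 m 0.0 elb [ 0.06 -0.04  0.71] wr [0.5  0.2  0.61]
A x [0.6195 0.087  0.012 ] dx/.8 [ 0.1494 -0.1413 -0.2975] rot/2 [0. 0. 0.] q [ 0.39  0.58 -0.73  1.71  0.44  1.03  2.65] err 0.0 m 0.0 elb [ 0.23 -0.12  0.64] wr [0.62 0.09 0.37]
-60 up x [0.5  0.2  0.25] dx/.8 [ 0.1048 -0.0596  0.0943] rot/2 [ 0.3227 -0.6758 -1.2949] q [-1.36  0.29  1.2   1.65 -0.33  1.48 -2.65] err 0.176 m 0.0 elb [0.04 0.12 0.7 ] wr [0.55 0.18 0.61]
A x [0.6195 0.087  0.012 ] dx/.8 [ 0.1494 -0.1413 -0.2975] rot/2 [0. 0. 0.] q [-0.91  0.66  0.96  1.76 -0.61  1.06 -2.35] err 0.135 m 0.24 elb [0.19 0.21 0.63] wr [0.62 0.09 0.37]
-30 up x [0.5  0.2  0.25] dx/.8 [ 0.1048 -0.0596  0.0943] rot/2 [ 0.4314 -0.5047 -1.0832] q [-0.    0.1  -0.46  1
[... 1802 characters left out ...]
0596  0.0943] rot/2 [0.4722 0.2255 0.0785] q [ 0.37  0.14 -0.87  1.68  0.11  1.37  0.01] err 0.0 m 0.4 elb [ 0.06 -0.05  0.71] wr [0.5  0.2  0.61]
A x [0.6195 0.087  0.012 ] dx/.8 [ 0.1494 -0.1413 -0.2975] rot/2 [0. 0. 0.] q [ 0.35  0.56 -0.68  1.71  0.4   1.02  0.05] err 0.0 m 0.66 elb [ 0.23 -0.11  0.64] wr [0.62 0.09 0.37]
150 up x [0.5  0.2  0.25] dx/.8 [ 0.1048 -0.0596  0.0943] rot/2 [0.4048 0.3461 0.3155] q [ 0.39  0.15 -0.9   1.67  0.12  1.37  0.53] err 0.0 m 0.41 elb [ 0.06 -0.05  0.71] wr [0.5  0.2  0.61]
A x [0.6195 0.087  0.012 ] dx/.8 [ 0.1494 -0.1413 -0.2975] rot/2 [0. 0. 0.] q [ 0.37  0.57 -0.7   1.71  0.42  1.02  0.57] err 0.0 m 0.64 elb [ 0.23 -0.11  0.64] wr [0.62 0.09 0.37]
```

The cup is released and the three strays are unchanged. I turn the tool down over stray C at (0.437,0.266).

Request:
send_rows:
  xyz:
    - [0.0265,0.023,0.03]
    - [0.0265,0.023,0.03]
    - [0.0265,0.023,0.03]
    - [0.0265,0.023,0.03]
    - [0.0265,0.023,0.03]
    - [0.0265,0.023,0.03]
    - [0.0265,0.023,0.03]
    - [0.0265,0.023,0.03]
    - [0.0265,0.023,-0.03]
    - [0.0265,0.023,-0.09]
    - [0.0265,0.023,-0.14]
    - [0.0265,0.023,-0.14]
  delta_rot:
    - [0.516,0.096,-0.159]
    - [0.516,0.096,-0.159]
    - [0.516,0.096,-0.159]
    - [0.516,0.096,-0.159]
    - [0.516,0.096,-0.159]
    - [0.516,0.096,-0.159]
    - [0.516,0.096,-0.159]
    - [0.516,0.096,-0.159]
    - [0.516,0.096,-0.159]
    - [0.516,0.096,-0.159]
    - [0.516,0.096,-0.159]
    - [0.516,0.096,-0.159]
  hand: [0.08,0.08,0.08,0.08,0.08,0.08,0.08,0.08,0.08,0.08,0.08,0.08]

```text
clock: 24.2
position: [0.4345, 0.2631, 0.058]
tcp_rot: [-3.131, 0.005, 1.569]
force: [-0.8, -0.1, -0.1]
gripper_width: 0.0398
finger_force: 0.0
```

Request:
send_rows:
  xyz:
    - [0,0,0]
    - [0,0,0]
  delta_rot:
    - [0,0,0]
    - [0,0,0]
  hand: [0.08,0.08]

```text
clock: 24.4
position: [0.4403, 0.2659, 0.0646]
tcp_rot: [3.139, -0.0, 1.567]
force: [-0.1, -0.3, 1.0]
gripper_width: 0.0399
finger_force: 0.0
```

```bash
python3 - <<'E'
from plan import *
from h import *
st=read_state(); q=st['qpos'];print(st['position'],st['tcp_rot'],q.round(2))
R=Ro.from_euler('xyz',[np.pi,0,np.pi/2])
track(q,[("dn",[.4375,.2663,.0215],R)])
c=camera("top"); [print(*b) for b in strays(c) if 0.4<b[2][0]<.8 and abs(b[2][1])<.33]
s=camera("side")
a=cv2.resize(s["pixels"][210:350,170:310,::-1],(400,400),interpolation=cv2.INTER_CUBIC)
b=cv2.resize(c["pixels"][150:270,90:210,::-1],(400,400),interpolation=cv2.INTER_CUBIC)
cv2.imwrite("pics/c.png",np.hstack([a,b]))
E
```

```text
[0.44031414 0.26589201 0.06463331] [ 3.13949880e+00 -3.58981010e-04  1.56748146e+00] [ 0.22  0.31 -0.91  1.95  0.28  1.02 -0.82]
dn x [0.4375 0.2663 0.0215] dx/.8 [-0.0035  0.0005 -0.0539] rot/2 [-0.0002  0.001   0.0017] q [ 0.17  0.37 -0.87  1.98  0.35  0.95 -0.88] err 0.0 m 0.43 elb [ 0.17 -0.05  0.68] wr [0.44 0.27 0.38]
[174.4 133.5] 109 [0.688  0.1869 0.016 ]
[206.5 154.5] 52 [0.619  0.0864 0.016 ]
[135.1 190.2] 17 [0.5113 0.311  0.016 ]
[145.7 191.9] 19 [0.5053 0.2779 0.016 ]
[132.5 195. ] 8 [0.4965 0.3191 0.016 ]
[214.1 202.5] 54 [0.4675 0.0646 0.016 ]
[149.9 213.6] 31 [0.4373 0.265  0.016 ]
```

View pics/c.png

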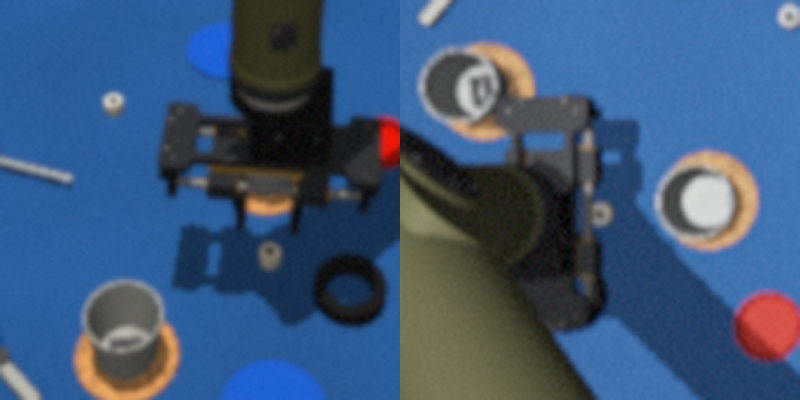

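The empty cup stands upright on its pad (right-panel (705,203)), and the stray at left-panel (268,255) is between the jaws. I go down.

Request:
send_rows:
  xyz:
    - [-0.0035,0.0005,-0.02]
    - [-0.0035,0.0005,-0.04]
    - [-0.0035,0.0005,-0.054]
    - [-0.0035,0.0005,-0.054]
    - [-0.0035,0.0005,-0.054]
  delta_rot:
    - [0,0,0]
    - [0,0,0]
    - [0,0,0]
    - [0,0,0]
    - [0,0,0]
  hand: [0.08,0.08,0.08,0.08,0.08]

```text
clock: 25.0
position: [0.4356, 0.2643, 0.018]
tcp_rot: [-3.138, 0.002, 1.566]
force: [-0.2, -0.5, 0.5]
gripper_width: 0.0401
finger_force: 0.0
```

Down a further 6 mm, then close, lift and check.

Request:
send_rows:
  xyz:
    - [0.001,0.002,-0.007]
    - [0.001,0.002,-0.007]
    - [0.001,0.002,-0.007]
  delta_rot:
    - [0,0,0]
    - [0,0,0]
    - [0,0,0]
  hand: [0.08,0.08,0.08]

```text
clock: 25.3
position: [0.437, 0.2661, 0.0132]
tcp_rot: [-3.14, 0.001, 1.566]
force: [-0.3, -0.4, -1.0]
gripper_width: 0.0402
finger_force: 0.0
```

Request:
send_rows:
  xyz:
    - [0,0,0]
    - [0,0,0]
    - [0,0,0]
    - [0,0,0]
    - [0,0,0]
    - [0,0,0.02]
    - [0,0,0.06]
    - [0,0,0.11]
    - [0,0,0.16]
    - [0,0,0.16]
  delta_rot:
    - [0,0,0]
    - [0,0,0]
    - [0,0,0]
    - [0,0,0]
    - [0,0,0]
    - [0,0,0]
    - [0,0,0]
    - [0,0,0]
    - [0,0,0]
    - [0,0,0]
  hand: [1,1,1,1,1,1,1,1,1,1]

```text
clock: 26.3
position: [0.44, 0.2686, 0.1474]
tcp_rot: [3.133, -0.002, 1.567]
force: [0.5, 0.6, 0.9]
gripper_width: 0.018
finger_force: 30.0
```

Request:
send_rows:
  xyz:
    - [0.179,-0.698,0]
    - [0.179,-0.698,0]
    - [0.179,-0.698,0]
    - [0.179,-0.698,0]
    - [0.179,-0.698,0]
    - [0.179,-0.698,0]
    - [0.179,-0.698,0]
    - [0.179,-0.698,0]
    - [0.179,-0.698,0]
    - [0.179,-0.698,0]
    - [0.179,-0.698,0]
    - [0.179,-0.698,0]
  delta_rot:
    - [0,0,0]
    - [0,0,0]
    - [0,0,0]
    - [0,0,0]
    - [0,0,0]
    - [0,0,0]
    - [0,0,0]
    - [0,0,0]
    - [0,0,0]
    - [0,0,0]
    - [0,0,0]
    - [0,0,0]
  hand: [1,1,1,1,1,1,1,1,1,1,1,1]

```text
clock: 27.5
position: [0.5793, -0.2982, 0.1406]
tcp_rot: [-3.139, 0.003, 1.561]
force: [-0.4, 0.6, -0.4]
gripper_width: 0.0179
finger_force: 30.0
```

Request:
send_rows:
  xyz:
    - [0,0,0]
    - [0,0,0]
  delta_rot:
    - [0,0,0]
    - [0,0,0]
  hand: [1,1]

```text
clock: 27.7
position: [0.5798, -0.2921, 0.1407]
tcp_rot: [-3.139, -0.0, 1.566]
force: [0.2, 1.5, 0.4]
gripper_width: 0.0182
finger_force: 30.0
```

Request:
send_rows:
  xyz:
    - [0,0,-0.03]
    - [0,0,-0.06]
    - [0,0,-0.08]
    - [0,0,-0.08]
    - [0,0,-0.08]
    - [0,0,-0.08]
    - [0,0,-0.08]
    - [0,0,-0.08]
    - [0,0,-0.04]
    - [0,0,0]
    - [0,0,0]
  delta_rot:
    - [0,0,0]
    - [0,0,0]
    - [0,0,0]
    - [0,0,0]
    - [0,0,0]
    - [0,0,0]
    - [0,0,0]
    - [0,0,0]
    - [0,0,0]
    - [0,0,0]
    - [0,0,0]
  hand: [1,1,1,1,0.08,0.08,0.08,0.08,0.08,0.08,0.08]

```text
clock: 28.8
position: [0.5833, -0.2935, 0.1468]
tcp_rot: [3.135, 0.006, 1.566]
force: [0.4, 0.2, 0.3]
gripper_width: 0.0395
finger_force: 0.0
```

Request:
send_rows:
  xyz:
    - [-0.14,0.446,0]
    - [-0.14,0.446,0]
    - [-0.14,0.446,0]
    - [-0.14,0.446,0]
    - [-0.14,0.446,0]
    - [-0.14,0.446,0]
    - [-0.14,0.446,0]
    - [-0.14,0.446,0]
    - [-0.14,0.446,-0.05]
    - [-0.14,0.446,-0.1]
    - [-0.14,0.446,-0.1]
    - [-0.14,0.446,-0.1]
  delta_rot:
    - [0,0,0]
    - [0,0,0]
    - [0,0,0]
    - [0,0,0]
    - [0,0,0]
    - [0,0,0]
    - [0,0,0]
    - [0,0,0]
    - [0,0,0]
    - [0,0,0]
    - [0,0,0]
    - [0,0,0]
  hand: [0.08,0.08,0.08,0.08,0.08,0.08,0.08,0.08,0.08,0.08,0.08,0.08]

```text
clock: 30.0
position: [0.4678, 0.0645, 0.0613]
tcp_rot: [-3.139, 0.001, 1.566]
force: [-0.3, 0.0, 1.2]
gripper_width: 0.0401
finger_force: 0.0
```

```bash
python3 - <<'E'
from plan import *
from h import *
st=read_state(); print(st['position'],st['tcp_rot'])
c=camera("top");s=camera("side"); [print(*b) for b in strays(c) if 0.4<b[2][0]<.8 and abs(b[2][1])<.36]
print("side"); [print(*b) for b in strays(s) if 0.4<b[2][0]<.8 and abs(b[2][1])<.36]
E
```

```text
[0.46782019 0.06454836 0.06129987] [-3.13868672e+00  8.56758619e-04  1.56649033e+00]
[174.4 133.6] 110 [0.6877 0.187  0.016 ]
[206.5 154.5] 52 [0.619  0.0864 0.016 ]
[207.8 167.4] 27 [0.5781 0.0829 0.016 ]
side
[236.7 170.7] 43 [ 0.5851 -0.3173  0.016 ]
[223.7 179.6] 45 [ 0.6268 -0.2539  0.016 ]
[239.6 205.1] 10 [ 0.5493 -0.1113  0.016 ]
[237.3 218.2] 12 [ 0.5489 -0.0429  0.016 ]
[209.2 245.8] 56 [0.6198 0.0922 0.016 ]
[181.5 268.7] 103 [0.6834 0.1906 0.016 ]
```

Request:
send_rows:
  xyz:
    - [0,0,-0.02]
    - [0,0,-0.04]
    - [0,0,-0.05]
    - [0,0,-0.05]
    - [0,0,-0.05]
  delta_rot:
    - [0,0,0]
    - [0,0,0]
    - [0,0,0]
    - [0,0,0]
    - [0,0,0]
  hand: [0.08,0.08,0.08,0.08,0.08]

```text
clock: 30.6
position: [0.4691, 0.0644, 0.0221]
tcp_rot: [3.142, 0.002, 1.566]
force: [0.5, -0.5, 0.2]
gripper_width: 0.0403
finger_force: 0.0
```

Request:
send_rows:
  xyz:
    - [-0.001,0,-0.011]
    - [-0.001,0,-0.011]
    - [-0.001,0,-0.011]
  delta_rot:
    - [0,0,0]
    - [0,0,0]
    - [0,0,0]
  hand: [0.08,0.08,0.08]

```text
clock: 30.9
position: [0.4672, 0.0643, 0.0122]
tcp_rot: [-3.14, 0.002, 1.566]
force: [0.0, 0.5, 0.1]
gripper_width: 0.0397
finger_force: 0.0
```

Request:
send_rows:
  xyz:
    - [0,0,0]
    - [0,0,0]
    - [0,0,0]
    - [0,0,0]
    - [0,0,0]
    - [0,0,0.02]
    - [0,0,0.06]
    - [0,0,0.11]
    - [0,0,0.16]
    - [0,0,0.16]
  delta_rot:
    - [0,0,0]
    - [0,0,0]
    - [0,0,0]
    - [0,0,0]
    - [0,0,0]
    - [0,0,0]
    - [0,0,0]
    - [0,0,0]
    - [0,0,0]
    - [0,0,0]
  hand: [1,1,1,1,1,1,1,1,1,1]

```text
clock: 31.9
position: [0.4711, 0.065, 0.1454]
tcp_rot: [3.133, 0.003, 1.566]
force: [0.1, 0.4, 0.4]
gripper_width: 0.0175
finger_force: 30.0
```

Request:
send_rows:
  xyz:
    - [0.136,-0.406,0]
    - [0.136,-0.406,0]
    - [0.136,-0.406,0]
    - [0.136,-0.406,0]
    - [0.136,-0.406,0]
    - [0.136,-0.406,0]
    - [0.136,-0.406,0]
    - [0.136,-0.406,0]
    - [0.136,-0.406,-0.04]
    - [0.136,-0.406,-0.085]
    - [0.136,-0.406,-0.085]
    - [0.136,-0.406,-0.085]
  delta_rot:
    - [0,0,0]
    - [0,0,0]
    - [0,0,0]
    - [0,0,0]
    - [0,0,0]
    - [0,0,0]
    - [0,0,0]
    - [0,0,0]
    - [0,0,0]
    - [0,0,0]
    - [0,0,0]
    - [0,0,0]
  hand: [1,1,1,1,1,1,1,1,1,1,1,1]

```text
clock: 33.1
position: [0.5756, -0.2597, 0.0717]
tcp_rot: [-3.138, 0.0, 1.567]
force: [-0.2, 0.5, 1.0]
gripper_width: 0.0174
finger_force: 30.0
```

Request:
send_rows:
  xyz:
    - [0,0,0]
    - [0,0,0]
    - [0,0,0]
    - [0,0,0]
    - [0,0,0]
    - [0,0,0.04]
    - [0,0,0.085]
    - [0,0,0.085]
  delta_rot:
    - [0,0,0]
    - [0,0,0]
    - [0,0,0]
    - [0,0,0]
    - [0,0,0]
    - [0,0,0]
    - [0,0,0]
    - [0,0,0]
  hand: [1,0.08,0.08,0.08,0.08,0.08,0.08,0.08]

```text
clock: 33.9
position: [0.5795, -0.2614, 0.146]
tcp_rot: [3.135, 0.006, 1.566]
force: [0.5, 0.2, 0.4]
gripper_width: 0.0399
finger_force: 0.0
```

Request:
send_rows:
  xyz:
    - [0.049,0.434,0]
    - [0.049,0.434,0]
    - [0.049,0.434,0]
    - [0.049,0.434,0]
    - [0.049,0.434,0]
    - [0.049,0.434,0]
    - [0.049,0.434,0]
    - [0.049,0.434,0]
    - [0.049,0.434,-0.05]
    - [0.049,0.434,-0.1]
    - [0.049,0.434,-0.1]
    - [0.049,0.434,-0.1]
  delta_rot:
    - [0,0,0]
    - [0,0,0]
    - [0,0,0]
    - [0,0,0]
    - [0,0,0]
    - [0,0,0]
    - [0,0,0]
    - [0,0,0]
    - [0,0,0]
    - [0,0,0]
    - [0,0,0]
    - [0,0,0]
  hand: [0.08,0.08,0.08,0.08,0.08,0.08,0.08,0.08,0.08,0.08,0.08,0.08]

```text
clock: 35.1
position: [0.6149, 0.0866, 0.0602]
tcp_rot: [-3.138, 0.001, 1.566]
force: [-0.2, 0.4, 1.0]
gripper_width: 0.0398
finger_force: 0.0
```

```bash
python3 - <<'E'
from plan import *
from h import *
st=read_state(); print(st['position'],st['tcp_rot'])
c=camera("top");s=camera("side"); [print(*b) for b in strays(c) if 0.4<b[2][0]<.8 and abs(b[2][1])<.36]
print("side"); [print(*b) for b in strays(s) if 0.4<b[2][0]<.8 and abs(b[2][1])<.36]
E
```

```text
[0.61493593 0.08660982 0.06022469] [-3.13848856e+00  1.29972692e-03  1.56623646e+00]
[204.5 114.1] 14 [0.7482 0.0912 0.016 ]
[210.2 127.9] 17 [0.7035 0.0737 0.016 ]
side
[236.5 173.1] 74 [ 0.5839 -0.3012  0.016 ]
[223.7 179.5] 46 [ 0.6269 -0.2546  0.016 ]
[181.5 268.7] 103 [0.6834 0.1906 0.016 ]
```

Request:
send_rows:
  xyz:
    - [0.005,0,-0.02]
    - [0.005,0,-0.04]
    - [0.005,0,-0.048]
    - [0.005,0,-0.048]
    - [0.005,0,-0.048]
  delta_rot:
    - [0,0,0]
    - [0,0,0]
    - [0,0,0]
    - [0,0,0]
    - [0,0,0]
  hand: [0.08,0.08,0.08,0.08,0.08]

```text
clock: 35.7
position: [0.6191, 0.0869, 0.0216]
tcp_rot: [-3.139, 0.001, 1.566]
force: [-0.1, 0.1, 0.1]
gripper_width: 0.0401
finger_force: 0.0
```

Request:
send_rows:
  xyz:
    - [0,0,-0.011]
    - [0,0,-0.011]
    - [0,0,-0.011]
  delta_rot:
    - [0,0,0]
    - [0,0,0]
    - [0,0,0]
  hand: [0.08,0.08,0.08]

```text
clock: 36.0
position: [0.6192, 0.0867, 0.0129]
tcp_rot: [-3.14, 0.002, 1.566]
force: [0.8, 0.2, 0.7]
gripper_width: 0.0397
finger_force: 0.0
```

Request:
send_rows:
  xyz:
    - [0,0,0]
    - [0,0,0]
    - [0,0,0]
    - [0,0,0]
    - [0,0,0]
    - [0,0,0.02]
    - [0,0,0.06]
    - [0,0,0.11]
    - [0,0,0.16]
    - [0,0,0.16]
  delta_rot:
    - [0,0,0]
    - [0,0,0]
    - [0,0,0]
    - [0,0,0]
    - [0,0,0]
    - [0,0,0]
    - [0,0,0]
    - [0,0,0]
    - [0,0,0]
    - [0,0,0]
  hand: [1,1,1,1,1,1,1,1,1,1]

```text
clock: 37.0
position: [0.6232, 0.0883, 0.1489]
tcp_rot: [3.131, 0.0, 1.567]
force: [0.7, 0.4, -0.2]
gripper_width: 0.0185
finger_force: 30.0
```

Request:
send_rows:
  xyz:
    - [-0.044,-0.398,0]
    - [-0.044,-0.398,0]
    - [-0.044,-0.398,0]
    - [-0.044,-0.398,0]
    - [-0.044,-0.398,0]
    - [-0.044,-0.398,0]
    - [-0.044,-0.398,0]
    - [-0.044,-0.398,0]
    - [-0.044,-0.398,-0.04]
    - [-0.044,-0.398,-0.085]
    - [-0.044,-0.398,-0.085]
    - [-0.044,-0.398,-0.085]
  delta_rot:
    - [0,0,0]
    - [0,0,0]
    - [0,0,0]
    - [0,0,0]
    - [0,0,0]
    - [0,0,0]
    - [0,0,0]
    - [0,0,0]
    - [0,0,0]
    - [0,0,0]
    - [0,0,0]
    - [0,0,0]
  hand: [1,1,1,1,1,1,1,1,1,1,1,1]

```text
clock: 38.2
position: [0.5843, -0.23, 0.0735]
tcp_rot: [-3.139, 0.0, 1.568]
force: [1.1, -0.5, -0.7]
gripper_width: 0.0188
finger_force: 30.0
```

Request:
send_rows:
  xyz:
    - [0,0,0]
    - [0,0,0]
    - [0,0,0]
    - [0,0,0]
    - [0,0,0]
    - [0,0,0.04]
    - [0,0,0.085]
    - [-0.05,0,0.13]
    - [-0.11,0,0.18]
    - [-0.17,0,0.18]
    - [-0.19,0,0.18]
  delta_rot:
    - [0,0,0]
    - [0,0,0]
    - [0,0,0]
    - [0,0,0]
    - [0,0,0]
    - [0,0,0]
    - [0,0,0]
    - [0,0,0]
    - [0,0,0]
    - [0,0,0]
    - [0,0,0]
  hand: [1,0.08,0.08,0.08,0.08,0.08,0.08,0.08,0.08,0.5,1]

```text
clock: 39.3
position: [0.43, -0.2323, 0.2187]
tcp_rot: [-3.141, 0.004, 1.565]
force: [-0.4, -0.1, 0.2]
gripper_width: 0.0305
finger_force: 0.0
```

```bash
python3 - <<'E'
from plan import *
from h import *
st=read_state(); print(st['position'],st['tcp_rot'])
c=camera("top");s=camera("side"); [print(*b) for b in strays(c) if 0.4<b[2][0]<.8 and abs(b[2][1])<.36]
a=cv2.resize(s["pixels"][100:340,100:340,::-1],(400,400),interpolation=cv2.INTER_CUBIC)
b=cv2.resize(c["pixels"][60:260,200:400,::-1],(400,400),interpolation=cv2.INTER_CUBIC)
cv2.imwrite("pics/all.png",np.hstack([a,b]))
E
```

```text
[ 0.42995814 -0.23232943  0.21873409] [-3.14065087  0.00449986  1.56466424]
[174.4 133.4] 108 [0.6883 0.1869 0.016 ]
[313.  189.3] 25 [ 0.5021 -0.2454  0.016 ]
[322.7 192. ] 15 [ 0.493  -0.2755  0.016 ]
[305.6 198. ] 48 [ 0.4754 -0.2215  0.016 ]
```

View pics/all.png

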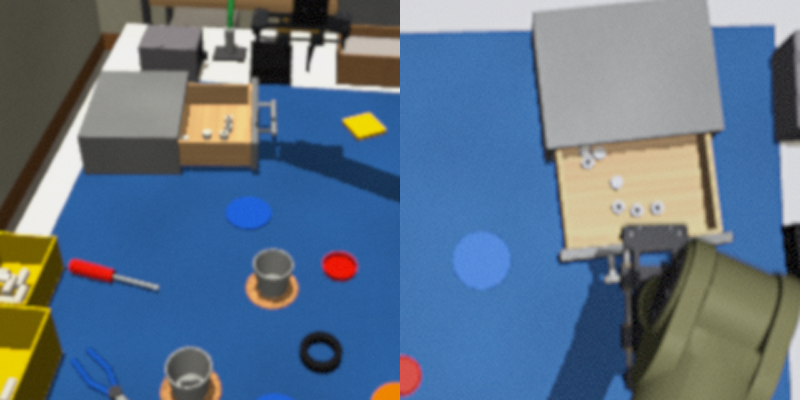

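All seven spacers are in the drawer: four poured, at right-panel (585,155), (588,163), (600,154) and (617,183), and three dropped, at (618,207), (637,210) and (657,208). No strays remain on the mat, and both cups stand on their pads. I turn the closed fingers side-on and push the handle.

Request:
send_rows:
  xyz:
    - [0,-0.049,0]
    - [0,-0.049,0]
    - [0,-0.049,0]
    - [0,-0.049,0]
    - [0,-0.049,0]
    - [0,-0.049,0]
    - [0,-0.049,0]
    - [0,-0.049,0]
    - [0,-0.049,0]
    - [0,-0.049,0]
    - [0,-0.049,0]
    - [0,-0.049,0]
  delta_rot:
    - [0,0,-0.741]
    - [0,0,-0.741]
    - [0,0,-0.741]
    - [0,0,-0.741]
    - [0,0,-0.741]
    - [0,0,-0.741]
    - [0,0,-0.741]
    - [0,0,-0.741]
    - [0,0,-0.741]
    - [0,0,-0.741]
    - [0,0,-0.741]
    - [0,0,-0.741]
  hand: [1,1,1,1,1,1,1,1,1,1,1,1]

```text
clock: 40.6
position: [0.4327, -0.2706, 0.2169]
tcp_rot: [-3.139, 0.001, 0.088]
force: [-0.7, -0.5, 0.1]
gripper_width: 0.0003
finger_force: 0.0
```

Request:
send_rows:
  xyz:
    - [0,0,-0.05]
    - [0,0,-0.1]
    - [0,0,-0.14]
    - [0,0,-0.14]
    - [0,0,-0.14]
  delta_rot:
    - [0,0,0]
    - [0,0,0]
    - [0,0,0]
    - [0,0,0]
    - [0,0,0]
  hand: [1,1,1,1,1]

```text
clock: 41.1
position: [0.4325, -0.2708, 0.1055]
tcp_rot: [-3.139, 0.001, 0.086]
force: [0.4, 0.2, 0.4]
gripper_width: 0.0005
finger_force: 0.0
```

Request:
send_rows:
  xyz:
    - [0,0,-0.03]
    - [0,0,-0.062]
    - [0,0,-0.062]
    - [0,0,-0.062]
  delta_rot:
    - [0,0,0]
    - [0,0,0]
    - [0,0,0]
    - [0,0,0]
  hand: [1,1,1,1]

```text
clock: 41.5
position: [0.4333, -0.2715, 0.0573]
tcp_rot: [-3.141, -0.0, 0.085]
force: [0.5, 0.4, -0.8]
gripper_width: 0.0002
finger_force: 0.0
```

Request:
send_rows:
  xyz:
    - [0.012,0.001,0]
    - [0.025,0.002,0]
    - [0.04,0.0033,0]
    - [0.055,0.0046,0]
    - [0.07,0.0058,0]
    - [0.085,0.007,0]
    - [0.1,0.0083,0]
    - [0.115,0.0096,0]
    - [0.13,0.0108,0]
    - [0.145,0.012,0]
    - [0.16,0.0133,0]
    - [0.17,0.014,0]
  delta_rot:
    - [0,0,0]
    - [0,0,0]
    - [0,0,0]
    - [0,0,0]
    - [0,0,0]
    - [0,0,0]
    - [0,0,0]
    - [0,0,0]
    - [0,0,0]
    - [0,0,0]
    - [0,0,0]
    - [0,0,0]
  hand: [1,1,1,1,1,1,1,1,1,1,1,1]

```text
clock: 42.7
position: [0.5695, -0.2592, 0.0554]
tcp_rot: [-3.14, 0.001, 0.085]
force: [-2.0, 0.4, 1.1]
gripper_width: 0.0005
finger_force: 0.7
```

Request:
send_rows:
  xyz:
    - [0.01,0.0008,0]
    - [0.02,0.0016,0]
    - [0.028,0.0023,0]
    - [0.036,0.003,0]
    - [0.036,0.003,0]
  delta_rot:
    - [0,0,0]
    - [0,0,0]
    - [0,0,0]
    - [0,0,0]
    - [0,0,0]
  hand: [1,1,1,1,1]

```text
clock: 43.2
position: [0.5982, -0.257, 0.0556]
tcp_rot: [-3.14, -0.0, 0.085]
force: [0.7, 0.3, -0.5]
gripper_width: 0.0002
finger_force: 0.0
```

Now small steps, watching the force.

Request:
send_rows:
  xyz:
    - [0.004,0.0003,0]
    - [0.008,0.0007,0]
    - [0.01,0.0008,0]
    - [0.01,0.0008,0]
  delta_rot:
    - [0,0,0]
    - [0,0,0]
    - [0,0,0]
    - [0,0,0]
  hand: [1,1,1,1]

```text
clock: 43.6
position: [0.6052, -0.2569, 0.0556]
tcp_rot: [-3.14, 0.001, 0.084]
force: [-0.9, 0.4, 0.7]
gripper_width: 0.0001
finger_force: 0.0
```

Request:
send_rows:
  xyz:
    - [0.003,0.0002,0]
    - [0.005,0.0004,0]
    - [0.005,0.0004,0]
  delta_rot:
    - [0,0,0]
    - [0,0,0]
    - [0,0,0]
  hand: [1,1,1]

```text
clock: 43.9
position: [0.6085, -0.2566, 0.0555]
tcp_rot: [-3.14, 0.003, 0.084]
force: [-2.3, 0.0, 1.4]
gripper_width: 0.001
finger_force: 1.2
```

Request:
send_rows:
  xyz:
    - [0.003,0.0002,0]
    - [0.005,0.0004,0]
    - [0.005,0.0004,0]
  delta_rot:
    - [0,0,0]
    - [0,0,0]
    - [0,0,0]
  hand: [1,1,1]

```text
clock: 44.2
position: [0.6088, -0.2566, 0.0552]
tcp_rot: [-3.139, 0.011, 0.083]
force: [-12.1, 0.6, 8.9]
gripper_width: 0.0005
finger_force: 6.1
```

The drawer has hit its stop where I predicted shut would be. I back off and check.

Request:
send_rows:
  xyz:
    - [-0.02,-0.002,0]
    - [-0.06,-0.005,0]
    - [-0.1,-0.008,0.02]
    - [-0.14,-0.012,0.06]
    - [-0.16,-0.05,0.11]
    - [-0.17,-0.1,0.16]
    - [-0.18,-0.15,0.2]
    - [-0.19,-0.2,0.2]
    - [-0.2,-0.25,0.2]
    - [-0.21,-0.3,0.2]
  delta_rot:
    - [0,0,0]
    - [0,0,0]
    - [0,0,0]
    - [0,0,0]
    - [0,0,0]
    - [0,0,0]
    - [0,0,0]
    - [0,0,0]
    - [0,0,0]
    - [0,0,0]
  hand: [1,1,1,1,1,1,1,1,1,1]

```text
clock: 45.2
position: [0.4451, -0.4983, 0.2165]
tcp_rot: [3.141, -0.0, 0.084]
force: [0.0, -0.4, -0.2]
gripper_width: 0.0003
finger_force: 0.0
```

```bash
python3 - <<'E'
from h import *
c=camera("top");s=camera("side")
print(read_state()['position']); [print(*b) for b in strays(c) if 0.3<b[2][0]<.8 and abs(b[2][1])<.36]
a=cv2.resize(s["pixels"][100:340,100:340,::-1],(400,400),interpolation=cv2.INTER_CUBIC)
b=cv2.resize(c["pixels"][50:290,80:390,::-1],(400,310),interpolation=cv2.INTER_CUBIC)
b=np.vstack([b,np.zeros((90,400,3),np.uint8)])
cv2.imwrite("pics/end.png",np.hstack([a,b]))
E
```

```text
[ 0.44085626 -0.50350303  0.21450163]
[174.4 133.4] 109 [0.6883 0.1869 0.016 ]
[198.9 247.9] 80 [0.328  0.1136 0.016 ]
```

View pics/end.png

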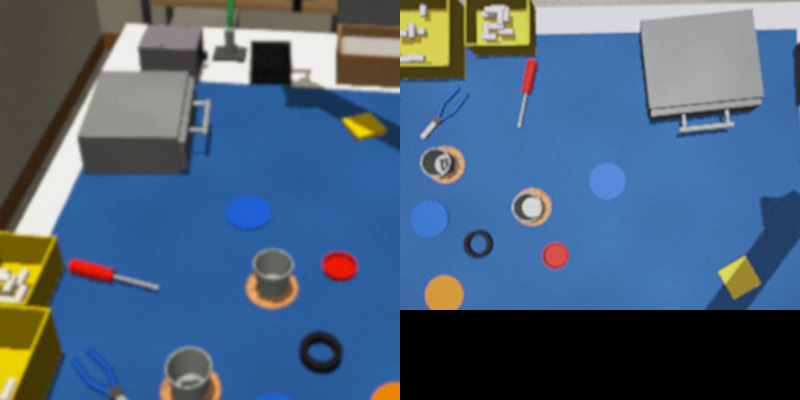

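The drawer is shut (right-panel (705,110)), the empty cup stands upright on its pad at (531,207), and the mat has no strays. I let the arm settle and hand in.

Request:
send_rows:
  xyz:
    - [0,0,0]
    - [0,0,0]
    - [0,0,0]
  delta_rot:
    - [0,0,0]
    - [0,0,0]
    - [0,0,0]
  hand: [1,1,1]

```text
clock: 45.6
position: [0.4463, -0.4943, 0.2158]
tcp_rot: [-3.14, 0.001, 0.087]
force: [-0.4, -0.2, 0.3]
gripper_width: 0.0005
finger_force: 0.0
```

```bash
python3 -c "
from plant import *
print(hand_in())"
```

```text
the job is handed in; nothing more can be done
None
```

The job is handed in at about 46 s on the robot's clock (no verdict was returned): all seven hexagonal spacers (four from the cup, three strays) are in the drawer, the drawer is pushed shut, the empty cup stands upright on its cork pad, and the pin cup and the other things on the bench were left where they were.

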